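# Re-glass a welding hand shield

### The job

Re-glass the welding hand shield: first lay the filter cartridge flat in the pocket of the empty carrier frame on the bench. Then fit the two as one unit inside the shield: set the carrier flat over the window between the guide ribs, slide it fully home under the fixed keeper, and swing the catch right round over its other end to lock it. Leave the hammer, the brush and the tin where they are.

Things in the scene. Friction and masses are not known exactly. Their poses are not given: they have to be found in the camera images.
- cartridge: Welding filter cartridge: flat black slab with a dark glass face, 51 (x) by 108 (y) by 10 (z) mm, 70 to 130 g, lying flat on the bench. Origin: centre of its underside; z up, y along its length. The same either way round (half a turn about z).
- carrier: Grey nylon frame that holds the cartridge, flat on the bench, pocket up: 64 (x) by 118 (y) by 16 (z) mm, 63 to 117 g. Origin: centre of its underside; z up, y along its length. Its foot is a rim 8 mm thick, 64 by 118 mm outside, 42 by 98 mm inside; hold the frame by the rim's long edges (64 mm apart). The same either way round.
- carrier_pocket (a point): Centre of the carrier's pocket floor (top of the rim, 8 mm above the carrier's underside); the centre of the cartridge's underside belongs here. Carrier axes. Lips 8 mm high, tops leaning back as a lead-in, leave 54.5 (x) by 111.5 (y) mm. The long sides have no lips within 34 mm of the middle, so fingers holding the cartridge there reach down to the rim, which is wider than it.
- shield: Hand shield, a dark fibre shell 260 mm wide (y), fixed inside up on two battens. Origin on the bench, 22 mm straight under point seat. x points to the chin and handle, y along the window to the keeper. The panel is flat from x = -80 to 85 and y = -116 to 116 mm; beyond, brow (to x = -127), cheeks (leaning out) and chin (to x = 222) curve up to 58 mm above it; the handle ends at x = 360.
- seat (a point): Centre of the carrier's seat, on the panel's inner face over the window; the centre of the carrier's underside belongs here. Shield axes; 22 mm above the bench. Guide ribs 14 mm high, tops leaning out as a lead-in, stand at x = -34 and 34 mm (2 mm clear each side), only from y = -60 to -36 and 36 to 58 mm, so fingers fit between. The carrier may go in either way round.
- keeper (a point): Fixed keeper at the +y end of the seat: this point, 20.5 mm above the panel and 49.5 mm from the seat's centre, is the mid tip of its overhang (40 mm wide, 4.5 mm thick), which covers the ends of carrier and cartridge; the end stop is 10 mm farther. So the loaded carrier is set down 12 to 15 mm short of home, towards -y, and slid flat along +y up to the stop.
- catch (a joint): Angle of the steel turn-catch, rad. Vertical pivot, 14 mm diameter, at x = 0, y = -90 mm of the seat. 0: closed at its stop, arm along the seat's +y over the carrier's end. At 1.57 the arm points along +x, clear of the carrier (it opens clockwise from above). Range 0 to 1.75; starts at 1.35 to 1.7; stays where left (friction 0.04 N m).
- catch_wing (a point): Top centre of the catch's thumb wing, an upright plate along its arm: 8 mm thick, 30 mm long, 18 mm high, top 43.5 mm above the panel; 24 mm from the pivot; y points along the arm, away from the pivot. Pinch it or push its side. The arm is 12 mm wide, 42 mm long, 20.5 mm above the panel; a heel under it closes in behind the end of a carrier that is home.
- chipping_hammer: Bystander: welder's chipping hammer, steel, 265 mm long, lying on the bench along its x; origin under the middle of its shaft.
- wire_brush: Bystander: wire brush with a wooden back, 260 by 30 by 34 mm, lying on the bench along its x; origin under its centre.
- tin: Bystander: closed metal tin, 76 mm diameter, 54 mm high; origin at the centre of its underside.
There are look-alikes about, which are no part of the job. There is more than one size of the cartridge; the one meant has the size given above.

How it is judged:
On the way, in this order (a step that is already met when the one before it is completed fails the run):
1. the cartridge lies flat in the carrier's pocket, let go, with the carrier still on the bench away from the shield (x of cartridge in the frame of carrier between -0.003 and 0.003 m and y of cartridge in the frame of carrier between -0.003 and 0.003 m and z of cartridge in the frame of carrier between 0.0055 and 0.0105 m and angle between the y axis of cartridge and the y axis of carrier, either way round below 0.08 rad and angle between the z axis of cartridge and the z axis of carrier, either way round below 0.08 rad and horizontal distance between carrier and seat above 0.13 m and height (world z) of carrier below 0.004 m and contact force between the fingers and cartridge below 0.3 N), for 0.2 s.
2. the carrier, with the cartridge in it, lies flat and fully home in the shield's seat (x of cartridge in the frame of carrier between -0.003 and 0.003 m and y of cartridge in the frame of carrier between -0.003 and 0.003 m and z of cartridge in the frame of carrier between 0.0055 and 0.0105 m and angle between the y axis of cartridge and the y axis of carrier, either way round below 0.08 rad and angle between the z axis of cartridge and the z axis of carrier, either way round below 0.08 rad and x of carrier in the frame of seat between -0.004 and 0.004 m and y of carrier in the frame of seat between -0.004 and 0.003 m and z of carrier in the frame of seat between -0.0025 and 0.0025 m and angle between the y axis of carrier and the y axis of seat, either way round below 0.1 rad and angle between carrier's own z axis and vertical below 0.06 rad), for 0.2 s.
At the end, for the whole second after the job is handed in: Cartridge flat in the carrier's pocket (3 mm, 2.5 mm in height, 0.08 rad); carrier level on its seat in the shield (4 mm across, at most 4 mm short of home, 2.5 mm in height, 0.1 rad); catch closed below 0.2 rad; all at rest (all of step 2 and value of joint catch below 0.2 rad and linear speed of each of carrier, cartridge below 0.02 m/s); the robot touches nothing.
It fails at once if the chipping hammer, wire brush or tin is moved by more than 25 mm (distance of any of chipping_hammer, wire_brush, tin from where it was at the start of the episode above 0.025 m).
It also fails if it takes over 67 s, if anything falls off the work surface, if the arm or the gripper's body presses on something with over 40 N, if the wrist force passes 120 N, or if a joint passes its speed limit or range.

### The arm

A 6-joint arm with a two-finger parallel gripper is mounted at the origin on the work surface. World frame = base frame: x ahead of the robot, y to its left, z up, the work surface at z = 0. Lengths are in m, angles in rad, forces in N, time in s.
With the tool pointing down it reaches from about 0.275 to 0.825 m from the base axis. Payload 5.2 kg.
Tool frame: the origin (TCP) lies where the fingers leave the gripper's body, on its centre line; the fingertips stand 84 mm ahead of it and the grasp point (between the pads) lies 65 mm ahead of it (ctrl.tips_ahead is the distance from the TCP to the fingertips, in m); z points along the fingers, x is the direction in which the jaws open and shut, and the axes are right-handed (so a half turn about z gives the same grasp; the last joint's range is limited). The gripper opens to 93 mm and grips with 3 to 60 N. Pads are 15 mm wide; open, the fingers measure 128 mm over their backs; the gripper's body (75 mm by 188 mm) begins 65 mm behind the grasp point.
Start: joints at [1.127, 0.259, 1.535, -0, 1.348, -0.203], TCP at [0.131, 0.534, 0.303] pointing down, gripper open.
Joint ranges: [-3.14, 3.14], [-0.91, 2.08], [0.19, 2.58], [-1.22, 4.36], [0.22, 2.71], [-3.12, 3.12]. Speed limits (rad/s): [2.57, 2.57, 3.14, 3.14, 3.14, 3.14].

### API

Orientations are given as a unit quaternion [w, x, y, z].
In Python, from station import ctrl gives the robot as it stands.
- The arm moves only by the shell command python3 -m crank 'ROWS' [FORCE]. ROWS is a JSON object of lists of equal length, an entry for each row: "linear": the shift along the tool's x, y, z in m, a list of three; "rot": the turn, a rotation vector about the tool's x, y, z in rad, a list of three; "jaw": the closure in counts, from 0 (fully open) to 255 (shut). A call has 1 to 8 rows; each row is the pose to reach, as a shift and turn from the pose commanded when the call began, along the tool's axes at that moment; what a row does not reach only later rows make up. A row lasts 1/8 s, in which the tool goes at most 62.5 mm and 10.7 degrees, less where a joint would pass 70% of its speed; a pose out of reach is approached as far as the arm can. A call with a gripper value outside its range is refused whole. The fingers move at their own pace and stop on an object; FORCE is the grip in N (left out, the last holds). Time passes only in rows, so rows that repeat a pose let the fingers close. It gives the time, the measured TCP pose, the force and the opening at its end, in the units of the state.
- ctrl.get_obs(): the state, without advancing time (a new reading comes with each control period).
- ctrl.capture(name): name is "scene" or "top"; returns a dict with "img" (384x512x3 uint8, red, green, blue), "depth" (384x512 float32, m along the optical axis (not along the pixel's ray), 0 where there is no reading), "fx", "fy", "cx", "cy" (pixels), "pose" (4x4, takes a point from camera to world coordinates). Camera axes: x right, y down, z forward; pixel columns grow to the right and rows downward; lengths in m; the calibration is good to about 2 mm. A picture is of the moment at which its call begins.
- ctrl.finish_job(): hands the job in, once; it reports no verdict.
Trained networks look in a picture, given as the dict that the camera call returned (one of the last four; its "shot" number tells which), for a name from the list of things; names that differ only in an ending like _2 or _b are one class to them, and where a whole thing is asked for, a point or a joint stands for the part that bears it (a point fixed in the world has none). Each returns a list of dicts, best first, with "score" (0 to 1); they miss things now and then, are a little off and sometimes report something else, mostly with a low value. They report only what shows in the picture. A call takes as long as a camera call. They do not tell look-alikes from the thing itself.
- ctrl.search_frame(picture, thing): "extent" ([left, top, right, bottom] in pixels, round what is visible of it).
The state is a dict: "clock": time; "qpos": joint angles; "qvel": joint speeds; "joint_torque": joint torques, N m; "ee_pos": TCP position; "eef_rot": TCP orientation; "contact_force": force on the tool from outside, world axes, zero at the start; "torque": the same for the moment, N m; "width": finger opening in m.
Only numpy, scipy, OpenCV 4.12 (cv2) and the standard library are available. Lean on these libraries where they do the work, as an engineer would, in place of code of your own. Each camera call takes 0.05 s, during which the arm holds its last target.

## Working session

There is one attempt and no reset: what is moved stays moved. The work goes in short steps, Python scripts to look and compute and a shell command to move; the robot and the scene stay as the last step left them, time stands still between calls to the robot, and variables do not carry over. Pictures are saved under pics/ and viewed, and the job is handed in when it is done.

```bash
ls; mkdir -p pics
python3 - <<'E'
from station import ctrl
import cv2,numpy as np
print(ctrl.get_obs())
for n in ("scene","top"):
    p=ctrl.capture(n); print(n,p["fx"],p["cx"],p["cy"],p["pose"].round(3).tolist(),p["shot"])
    cv2.imwrite(f"pics/{n}0.png",cv2.resize(p["img"][:,:,::-1],(800,600),interpolation=cv2.INTER_CUBIC))
    for t in ["cartridge","carrier","shield","catch_wing","keeper","chipping_hammer","wire_brush","tin"]:
        print(t,[( [round(float(v)) for v in d["extent"]],round(float(d["score"]),2)) for d in ctrl.search_frame(p,t)][:5])
    np.savez(f"{n}0.npz",**{k:v for k,v in p.items()})
E
```

```text
pics
{'clock': 0.0, 'qpos': array([ 1.12719720e+00,  2.59293133e-01,  1.53604708e+00, -8.11096718e-07,
        1.34797232e+00, -2.02808061e-01]), 'qvel': array([ 4.53139457e-04, -1.32526989e-04, -4.90278273e-05,  1.90064005e-03,
       -1.52321332e-04, -7.63268500e-04]), 'joint_torque': array([-1.05439660e-03, -4.37308967e+01, -2.83995384e+01,  7.17571378e-02,
        4.12488577e-02, -1.37150732e-04]), 'ee_pos': array([0.13097442, 0.53378675, 0.30195885]), 'eef_rot': array([ 3.83812203e-04,  7.86914816e-01,  6.17061044e-01, -7.69534188e-04]), 'contact_force': array([0.26476139, 0.37771081, 0.40398358]), 'torque': array([ 0.00142076, -0.01194591,  0.02212767]), 'width': 0.09333058305037512}
scene 404.52089463510805 254.91584946425837 184.40028119413185 [[0.618, 0.538, -0.574, 1.177], [0.786, -0.437, 0.437, -0.439], [-0.016, -0.721, -0.692, 0.824], [0.0, 0.0, 0.0, 1.0]] 1
cartridge [([206, 294, 277, 345], 0.95), ([143, 199, 183, 232], 0.76), ([91, 166, 145, 205], 0.61)]
carrier [([180, 238, 232, 282], 0.69)]
shield [([219, 133, 391, 259], 0.98)]
catch_wing [([251, 191, 267, 204], 0.48)]
keeper [([214, 133, 390, 256], 0.73)]
chipping_hammer [([317, 111, 394, 156], 0.76)]
wire_brush [([104, 260, 157, 365], 0.86), ([220, 135, 392, 253], 0.37)]
tin [([59, 233, 96, 267], 0.8), ([216, 131, 391, 254], 0.68)]
top 462.9330054304505 252.7981638016162 198.40080273594353 [[0.002, -0.988, 0.152, 0.314], [-1.0, -0.002, 0.003, 0.047], [-0.003, -0.152, -0.988, 1.481], [0.0, 0.0, 0.0, 1.0]] 2
cartridge [([321, 272, 370, 304], 0.76), ([308, 101, 356, 135], 0.75), ([309, 222, 347, 244], 0.68)]
carrier [([303, 157, 340, 182], 0.81)]
shield []
catch_wing [([256, 179, 263, 196], 0.48)]
keeper [([179, 89, 276, 236], 0.78)]
chipping_hammer [([101, 171, 146, 257], 0.67)]
wire_brush [([384, 124, 398, 205], 0.57)]
tin [([389, 220, 414, 247], 0.85)]
```

View pics/scene0.png

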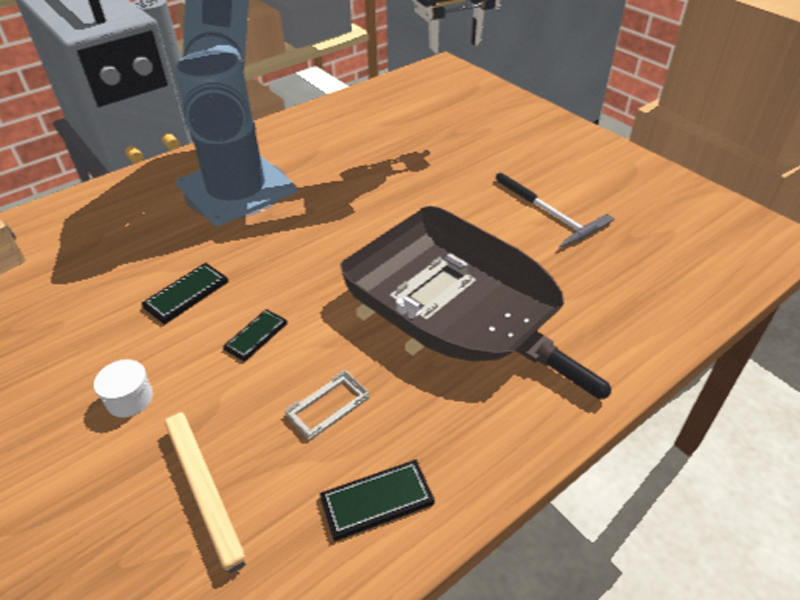

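View pics/top0.png

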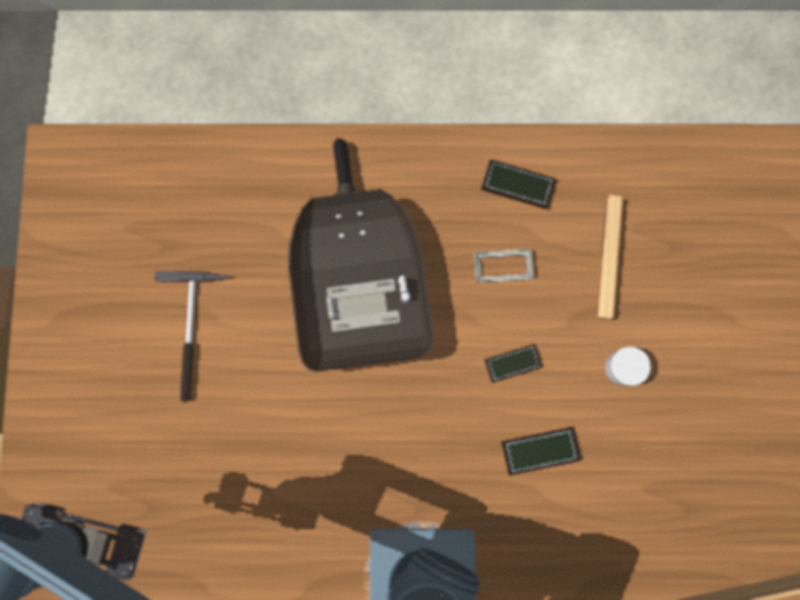

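The candidates for the cartridge, in native top-view pixels, are slabs at (346,118), (328,233) and (346,288). The one at (328,233) looks smallest, so I'll measure all three and crop in close.

```bash
cat > h.py <<'E'
import numpy as np,cv2
from station import ctrl
def proj(p,P):
    T=np.linalg.inv(p["pose"]); c=np.asarray(P)@T[:3,:3].T+T[:3,3]
    return np.stack([p["fx"]*c[...,0]/c[...,2]+p["cx"],p["fy"]*c[...,1]/c[...,2]+p["cy"]],-1)
def rect(p,x0,x1,y0,y1,z,res=0.0005):
    # image: column = -y (left=+y), row = -x (up = +x)
    xs=np.arange(x1,x0,-res); ys=np.arange(y1,y0,-res)
    Y,X=np.meshgrid(ys,xs); uv=proj(p,np.stack([X,Y,0*X+z],-1)).astype(np.float32)
    return cv2.remap(p["img"],uv[...,0],uv[...,1],cv2.INTER_CUBIC)
def cloud(p):
    d=p["depth"]; v,u=np.mgrid[:d.shape[0],:d.shape[1]]
    c=np.stack([(u-p["cx"])/p["fx"]*d,(v-p["cy"])/p["fy"]*d,d],-1)
    W=c@p["pose"][:3,:3].T+p["pose"][:3,3]; W[d==0]=np.nan
    return W
def load(n): return dict(np.load(n,allow_pickle=True))
def darkrect(p,cx,cy,z,r=0.1,thr=80):
    res=0.0005; im=rect(p,cx-r,cx+r,cy-r,cy+r,z,res)
    g=im.max(2); m=(g<thr).astype(np.uint8)
    m=cv2.morphologyEx(m,cv2.MORPH_CLOSE,np.ones((25,25),np.uint8))
    n,l,s,c=cv2.connectedComponentsWithStats(m); k=l[m.shape[0]//2,m.shape[1]//2]
    cs,_=cv2.findContours((l==k).astype(np.uint8),cv2.RETR_EXTERNAL,cv2.CHAIN_APPROX_NONE)
    b=cv2.minAreaRect(max(cs,key=cv2.contourArea))
    (u,v),(w,h),a=b; box=cv2.boxPoints(b)
    e=[box[1]-box[0],box[2]-box[1]]; L=max(e,key=np.linalg.norm)
    d=np.array([-L[1],-L[0]]); 
    return (cx+r-v*res,cy+r-u*res),(w*res,h*res),np.degrees(np.arctan2(d[1],d[0]))%180,im,box
E
python3 - <<'E'
from h import *
t,s=load("top0.npz"),load("scene0.npz")
W=cloud(t)
for u,v in [(346,118),(328,233),(346,288),(322,169),(228,195),(258,185),(401,233)]:
    print((u,v),np.nanmedian(W[v-1:v+2,u-1:u+2].reshape(-1,3),0).round(4))
for u,v in [(346,118),(328,233),(346,288)]:
    c=W[v,u]
    for n,p in(("t",t),("s",s)):
        r=darkrect(p,c[0],c[1],0.010); print(n,np.round(r[0],4),np.round(r[1],4),round(r[2],1))
ims=[]
for p in(t,s):
    c=W[233,328]; im=rect(p,c[0]-.06,c[0]+.2,c[1]-.1,c[1]+.1,0.01,0.0005); ims.append(im)
cv2.imwrite("pics/crop1.png",np.hstack(ims)[:,:,::-1])
E
```

```text
(346, 118) [ 0.8086 -0.2546  0.012 ]
(328, 233) [ 0.4291 -0.187   0.0108]
(346, 288) [ 0.2574 -0.2383  0.0113]
(322, 169) [ 6.394e-01 -1.737e-01  6.000e-04]
(228, 195) [0.55   0.132  0.0129]
(258, 185) [0.5736 0.0358 0.0635]
(401, 233) [ 0.4258 -0.4045  0.0534]
t [ 0.8089 -0.2117] [0.1396 0.0687] 74.1
s [ 0.8114 -0.2107] [0.1407 0.0754] 73.2
t [ 0.4316 -0.1893] [0.0436 0.1045] 107.4
s [ 0.4356 -0.1892] [0.0553 0.1118] 107.0
t [ 0.2573 -0.2402] [0.0643 0.1472] 101.6
s [ 0.2589 -0.2395] [0.0793 0.1502] 101.5
```

View pics/crop1.png

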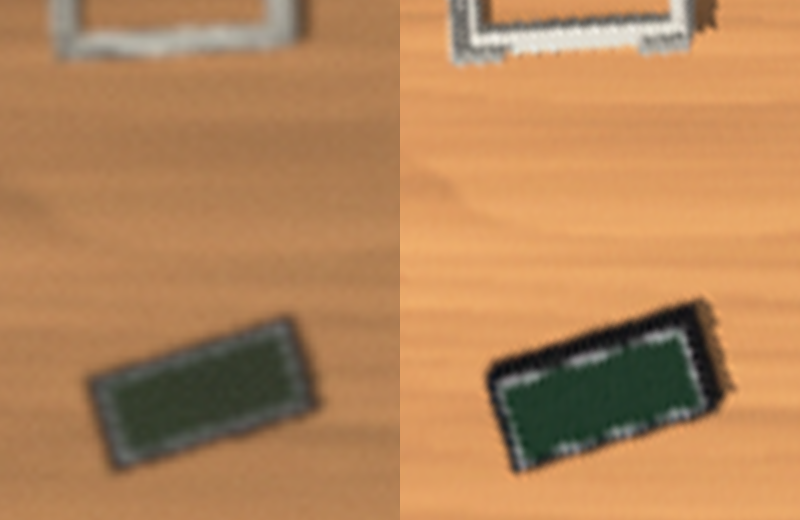

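The crop confirms the choice: (328,233) measures about 51 x 108 mm, while the others are about 70 x 145. Next I'll fit silhouettes in both cameras to get accurate poses.

```bash
cat >> h.py <<'E'
from scipy.optimize import minimize
def boxpts(x,y,a,L,Wd,H,z0=0):
    c,s=np.cos(a),np.sin(a)   # a: direction of the length (y axis) in world
    out=[]
    for i in(-1,1):
        for j in(-1,1):
            for z in (z0,z0+H):
                out.append([x+i*L/2*c-j*Wd/2*s,y+i*L/2*s+j*Wd/2*c,z])
    return np.array(out)
def fit(ps,maskf,x,y,a,L,Wd,H,z0=0,K=6,pad=12):
    data=[]
    for p in ps:
        uv=proj(p,boxpts(x,y,a,L,Wd,H,z0)); lo=np.floor(uv.min(0)-pad).astype(int); hi=np.ceil(uv.max(0)+pad).astype(int)
        crop=p["img"][lo[1]:hi[1],lo[0]:hi[0]]
        big=cv2.resize(crop,None,fx=K,fy=K,interpolation=cv2.INTER_CUBIC)
        m=maskf(big).astype(np.uint8)
        m=cv2.morphologyEx(m,cv2.MORPH_CLOSE,np.ones((9,9),np.uint8))
        cs,_=cv2.findContours(m,cv2.RETR_EXTERNAL,cv2.CHAIN_APPROX_NONE)
        best=max(cs,key=cv2.contourArea); mm=np.zeros_like(m); cv2.drawContours(mm,[best],-1,1,-1)
        data.append((p,lo,mm))
    def render(q,p,lo,m):
        uv=(proj(p,boxpts(q[0],q[1],q[2],L,Wd,H,z0))-lo+0.5)*K-0.5
        h=cv2.convexHull(uv.astype(np.float32)); r=np.zeros_like(m)
        cv2.fillConvexPoly(r,np.round(h*16).astype(np.int32),1,shift=4); return r
    def cost(q):
        q=[x+q[0]*.01,y+q[1]*.01,a+q[2]*.1]
        return sum(1-(render(q,*d)&d[2]).sum()/max(1,(render(q,*d)|d[2]).sum()) for d in data)
    r=minimize(cost,[0,0,0],method="Nelder-Mead",options=dict(initial_simplex=[[0,0,0],[.4,0,0],[0,.4,0],[0,0,.5]],xatol=.005,fatol=1e-5))
    q=[x+r.x[0]*.01,y+r.x[1]*.01,a+r.x[2]*.1]
    vis=[cv2.addWeighted(cv2.resize(p["img"][lo[1]:lo[1]+m.shape[0]//K,lo[0]:lo[0]+m.shape[1]//K],(m.shape[1],m.shape[0])),.7,np.dstack([m*255,render(q,p,lo,m)*255,0*m]),.3,0) for p,lo,m in data]
    return q,r.fun/len(ps),vis
dark=lambda b:b.max(2)<75
def grey(b):
    b=b.astype(int); return (b[...,0]-b[...,2])<38
E
python3 - <<'E'
from h import *
t,s=load("top0.npz"),load("scene0.npz")
V=[]
for ps in([t],[s],[t,s]):
    q,f,v=fit(ps,dark,.4316,-.1893,np.radians(107.4),.108,.051,.010); print("cart",np.round(q[:2],4),np.degrees(q[2]).round(2),round(f,3)); V+=v if len(ps)==1 else []
for ps in([t],[s],[t,s]):
    q,f,v=fit(ps,grey,.64,-.174,np.radians(92),.118,.064,.016); print("carr",np.round(q[:2],4),np.degrees(q[2]).round(2),round(f,3)); V+=v if len(ps)==1 else []
H=max(v.shape[0] for v in V); Wm=max(v.shape[1] for v in V)
V=[np.pad(v,((0,H-v.shape[0]),(0,Wm-v.shape[1]),(0,0))) for v in V]
im=np.vstack([np.hstack(V[:2]),np.hstack(V[2:])]); k=min(800/im.shape[1],600/im.shape[0]); cv2.imwrite("pics/fit1.png",cv2.resize(im,None,fx=k,fy=k)[:,:,::-1])
E
```

```text
cart [ 0.433  -0.1895] 109.28 0.46
cart [ 0.4315 -0.1874] 108.25 0.156
cart [ 0.4314 -0.1875] 108.25 0.309
carr [ 0.6348 -0.1745] 95.39 0.081
carr [ 0.6343 -0.1718] 93.72 0.097
carr [ 0.6345 -0.1733] 94.41 0.093
```

View pics/fit1.png

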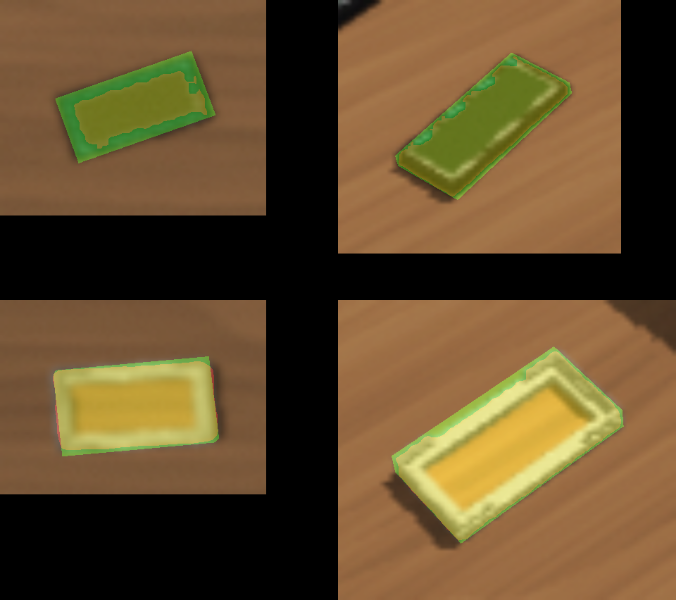

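```bash
python3 - <<'E'
s=open('h.py').read()
s=s.replace("""        uv=(proj(p,boxpts(q[0],q[1],q[2],L,Wd,H,z0))-lo+0.5)*K-0.5
        h=cv2.convexHull(uv.astype(np.float32)); r=np.zeros_like(m)
        cv2.fillConvexPoly(r,np.round(h*16).astype(np.int32),1,shift=4); return r""","""        r=np.zeros_like(m); c,s_=np.cos(q[2]),np.sin(q[2])
        for off,l,w,hh in (parts or [(0,L,Wd,H)]):
            uv=(proj(p,boxpts(q[0]+off*c,q[1]+off*s_,q[2],l,w,hh,z0))-lo+0.5)*K-0.5
            h=cv2.convexHull(uv.astype(np.float32))
            cv2.fillConvexPoly(r,np.round(h*16).astype(np.int32),1,shift=4)
        return r""").replace("K=6,pad=12)","K=6,pad=12,parts=None)")
s+="""
CARR=[(0,.118,.064,.008),(.0465,.025,.064,.016),(-.0465,.025,.064,.016)]
def mont(V,fn):
    H=max(v.shape[0] for v in V); Wm=max(v.shape[1] for v in V)
    V=[np.pad(v,((0,H-v.shape[0]),(0,Wm-v.shape[1]),(0,0))) for v in V]
    if len(V)%2: V.append(V[0]*0)
    im=np.vstack([np.hstack(V[i:i+2]) for i in range(0,len(V),2)]); k=min(800/im.shape[1],600/im.shape[0]); cv2.imwrite(fn,cv2.resize(im,None,fx=k,fy=k)[:,:,::-1])
"""
open('h.py','w').write(s)
E
python3 - <<'E'
from h import *
t,s=load("top0.npz"),load("scene0.npz")
V=[]
for ps in([t],[s],[t,s]):
    q,f,v=fit(ps,grey,.4316,-.1893,np.radians(107.4),.108,.051,.010); print("cart",np.round(q[:2],4),np.degrees(q[2]).round(2),round(f,3)); V+=v if len(ps)==1 else []
for ps in([t],[s],[t,s]):
    q,f,v=fit(ps,grey,.635,-.173,np.radians(94),.118,.064,.016,parts=CARR); print("carr",np.round(q[:2],4),np.degrees(q[2]).round(2),round(f,3)); V+=v if len(ps)==1 else []
mont(V,"pics/fit2.png")
W=cloud(t)
ims=[]
for p in(t,s): ims.append(rect(p,.42,.68,.0,.2,0.022,0.0005))
cv2.imwrite("pics/shield1.png",np.hstack(ims)[:,:,::-1])
E
```

```text
cart [ 0.4315 -0.1896] 108.22 0.109
cart [ 0.4308 -0.1881] 107.94 0.091
cart [ 0.432  -0.1879] 107.55 0.102
carr [ 0.6355 -0.1745] 95.02 0.068
carr [ 0.6342 -0.1725] 93.21 0.061
carr [ 0.6349 -0.1731] 93.35 0.069
```

View pics/fit2.png

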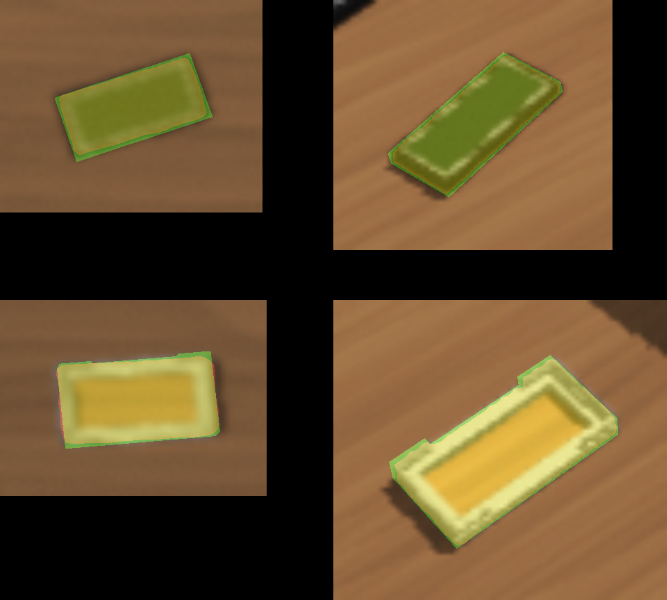

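View pics/shield1.png

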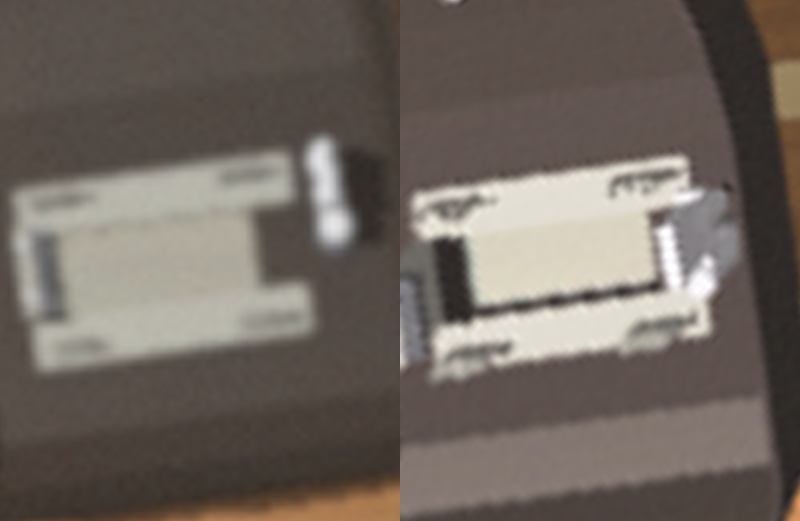

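```bash
cat >> h.py <<'E'
from scipy.spatial.transform import Rotation as R
def go(x,y,ztip,yaw):
    """shift/turn in tool axes to put fingertips at x,y,ztip, tool down, jaw axis at yaw deg (mod 180)"""
    o=ctrl.get_obs(); q=o["eef_rot"]; R0=R.from_quat([q[1],q[2],q[3],q[0]])
    best=None
    for k in(0,180):
        a=np.radians(yaw+k); c,s=np.cos(a),np.sin(a)
        R1=R.from_matrix(np.array([[c,s,0],[s,-c,0],[0,0,-1.]]))
        rv=(R0.inv()*R1).as_rotvec()
        if best is None or np.linalg.norm(rv)<np.linalg.norm(best): best=rv
    d=R0.inv().apply(np.array([x,y,ztip+.084])-o["ee_pos"])
    X=R0.as_matrix()[:,0]
    print("t",round(float(o["clock"]),2),"tip",np.round(o["ee_pos"]-[0,0,.084],4),"yaw",np.degrees(np.arctan2(X[1],X[0])).round(2),"w",round(float(o["width"]),4),"F",np.round(o["contact_force"],1),"q6",round(float(o["qpos"][5]),2))
    print(" -> linear",np.round(d,4).tolist(),"rot",np.round(best,4).tolist())
E
python3 -c "
from h import *
go(.4312,-.1885,.10,18)
# catch wing / shield features depth
t,s=load('top0.npz'),load('scene0.npz')
for p in (t,s):
    W=cloud(p); m=(W[...,0]>.5)&(W[...,0]<.68)&(W[...,1]>-.02)&(W[...,1]<.2)&(W[...,2]>.055)&(W[...,2]<.075)&(p['img'].min(2)>110)
    print(m.sum(),np.nanmean(W[m],0).round(4), W[m].min(0).round(3),W[m].max(0).round(3))
"
```

```text
t 0.9 tip [0.1311 0.5341 0.2188] yaw 76.21 w 0.093 F [ 0.  -1.1  1. ] q6 -0.2
 -> linear [-0.6303, 0.4637, 0.1188] rot [0.0, -0.0, 1.0159]
28 [0.583  0.0377 0.0644] [0.559 0.029 0.055] [0.599 0.042 0.071]
49 [0.5865 0.0354 0.0626] [0.57  0.031 0.055] [0.601 0.042 0.068]
```

```bash
python3 -m crank '{"linear":[[-0.04,0.03,0],[-0.09,0.066,0],[-0.14,0.10,0],[-0.19,0.14,0],[-0.24,0.175,0],[-0.28,0.21,0],[-0.33,0.245,0],[-0.38,0.28,0]],"rot":[[0,0,0.1],[0,0,0.25],[0,0,0.4],[0,0,0.55],[0,0,0.7],[0,0,0.85],[0,0,0.95],[0,0,1.015]],"jaw":[0,0,0,0,0,0,0,0]}' 8; python3 -c "
from h import *
go(.4312,-.1885,.10,18)"
```

```text
clock: 1.9
ee_pos: [0.3128, 0.0966, 0.3032]
eef_rot: [0.0, 0.988, 0.156, 0.001]
contact_force: [1.8, 0.5, -0.1]
width: 0.0929
t 1.9 tip [0.3128 0.0966 0.2192] yaw 17.92 w 0.0929 F [ 1.8  0.5 -0.1] q6 -0.36
 -> linear [0.0247, 0.3076, 0.1194] rot [0.0005, -0.0019, -0.0013]
```

```bash
python3 -m crank '{"linear":[[0.005,0.05,0],[0.01,0.1,0.02],[0.014,0.16,0.04],[0.018,0.22,0.06],[0.022,0.27,0.09],[0.025,0.3076,0.115],[0.025,0.3076,0.12],[0.025,0.3076,0.12]],"rot":[[0,0,0],[0,0,0],[0,0,0],[0,0,0],[0,0,0],[0,0,0],[0,0,0],[0,0,0]],"jaw":[0,0,0,0,0,0,0,0]}'
python3 - <<'E'
from h import *
go(.4312,-.1885,.003,18)
V=[]
for n in("top","scene"):
    p=ctrl.capture(n); V.append(rect(p,.33,.53,-.30,-.08,0.01,.0005)); 
    V.append(cv2.resize(p["img"],None,fx=.85,fy=.85))
mont(V,"pics/a1.png")
E
```

```text
clock: 2.9
ee_pos: [0.431, -0.1857, 0.1824]
eef_rot: [-0.001, 0.988, 0.157, -0.001]
contact_force: [-0.3, 0.8, 0.3]
width: 0.0929
t 2.9 tip [ 0.431  -0.1857  0.0984] yaw 18.03 w 0.0929 F [-0.3  0.8  0.3] q6 -0.96
 -> linear [-0.0005, 0.0029, 0.0954] rot [-0.0018, 0.0009, 0.0005]
```

View pics/a1.png

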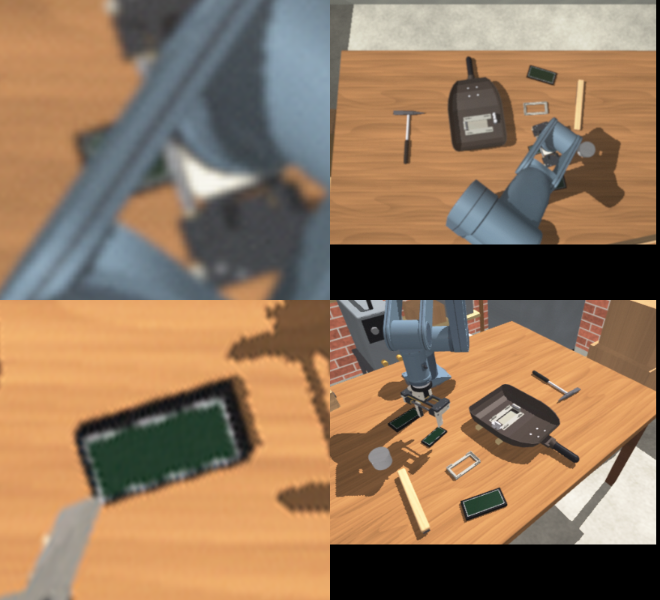

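```bash
python3 -m crank '{"linear":[[0,0.001,0.04],[0,0.002,0.075],[0,0.003,0.09],[0,0.003,0.0945],[0,0.003,0.0945]],"rot":[[0,0,0],[0,0,0],[0,0,0],[0,0,0],[0,0,0]],"jaw":[0,0,0,0,0]}' 12; python3 -c "
from h import *
go(.4312,-.1885,.003,18)"
```

```text
clock: 3.62
ee_pos: [0.433, -0.1894, 0.0891]
eef_rot: [0.001, 0.988, 0.157, 0.001]
contact_force: [0.0, -0.5, 0.1]
width: 0.0927
t 3.62 tip [ 0.433  -0.1894  0.0051] yaw 18.07 w 0.0927 F [ 0.  -0.5  0.1] q6 -0.96
 -> linear [-0.0014, -0.0014, 0.0021] rot [0.0012, -0.0009, 0.0012]
```

```bash
python3 -m crank '{"linear":[[-0.001,-0.001,0.001],[-0.001,-0.001,0.001],[-0.001,-0.001,0.001],[-0.001,-0.001,0.001],[-0.001,-0.001,0.001],[-0.001,-0.001,0.001],[-0.001,-0.001,0.001],[-0.001,-0.001,0.001]],"rot":[[0,0,0],[0,0,0],[0,0,0],[0,0,0],[0,0,0],[0,0,0],[0,0,0],[0,0,0]],"jaw":[0,60,150,150,150,150,150,150]}' 12; for i in 1 2 3; do python3 -c "
from h import *
go(.4312,-.1885,.003,18)"; done
```

```text
clock: 4.62
ee_pos: [0.4312, -0.1886, 0.0872]
eef_rot: [-0.0, 0.988, 0.157, -0.0]
contact_force: [-0.3, -0.3, 0.8]
width: 0.0509
t 4.62 tip [ 0.4312 -0.1886  0.0032] yaw 18.05 w 0.0509 F [-0.3 -0.3  0.8] q6 -0.97
 -> linear [0.0001, -0.0001, 0.0002] rot [-0.0, 0.0, 0.0009]
t 4.62 tip [ 0.4312 -0.1886  0.0032] yaw 18.05 w 0.0509 F [-0.3 -0.3  0.8] q6 -0.97
 -> linear [0.0001, -0.0001, 0.0002] rot [-0.0, 0.0, 0.0009]
t 4.62 tip [ 0.4312 -0.1886  0.0032] yaw 18.05 w 0.0509 F [-0.3 -0.3  0.8] q6 -0.97
 -> linear [0.0001, -0.0001, 0.0002] rot [-0.0, 0.0, 0.0009]
```

```bash
python3 -m crank '{"linear":[[0,0,-0.03],[0,0,-0.06],[0,0,-0.08]],"rot":[[0,0,0],[0,0,0],[0,0,0]],"jaw":[150,150,150]}' 20
python3 - <<'E'
from h import *
go(.6348,-.1735,.06,4)
E
```

```text
clock: 5.0
ee_pos: [0.4314, -0.1887, 0.1684]
eef_rot: [0.0, 0.988, 0.157, 0.0]
contact_force: [-0.3, -0.2, -0.5]
width: 0.0507
t 5.0 tip [ 0.4314 -0.1887  0.0844] yaw 18.05 w 0.0507 F [-0.3 -0.2 -0.5] q6 -0.96
 -> linear [0.1981, 0.0485, 0.0246] rot [0.0007, -0.0007, 0.2452]
```

```bash
python3 -m crank '{"linear":[[0.04,0.01,0],[0.085,0.02,0],[0.13,0.032,0],[0.17,0.042,0.01],[0.198,0.0485,0.02],[0.198,0.0485,0.024],[0.198,0.0485,0.0245]],"rot":[[0,0,0.05],[0,0,0.1],[0,0,0.15],[0,0,0.2],[0,0,0.24],[0,0,0.245],[0,0,0.245]],"jaw":[150,150,150,150,150,150,150]}'
python3 - <<'E'
from h import *
go(.6348,-.1735,.06,4)
V=[]
P={}
for n in("top","scene"):
    p=ctrl.capture(n); np.savez(n+"1.npz",**p); V.append(rect(p,.55,.73,-.27,-.07,0.067,.0005)); V.append(rect(p,.55,.73,-.27,-.07,0.008,.0005))
mont(V,"pics/a2.png")
E
```

```text
clock: 5.88
ee_pos: [0.6332, -0.1731, 0.1418]
eef_rot: [-0.0, 0.999, 0.035, -0.001]
contact_force: [0.2, -0.1, -0.1]
width: 0.0505
t 5.88 tip [ 0.6332 -0.1731  0.0578] yaw 4.05 w 0.0505 F [ 0.2 -0.1 -0.1] q6 -0.51
 -> linear [0.0016, 0.0005, -0.0022] rot [-0.001, 0.0025, 0.0009]
```

View pics/a2.png

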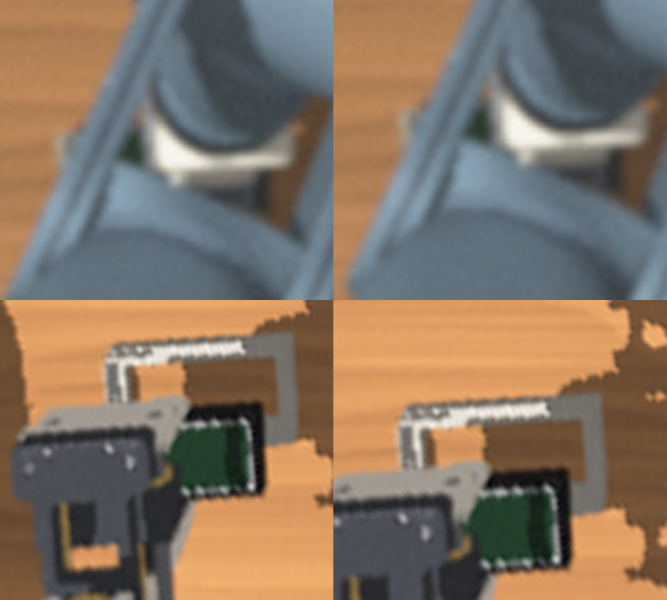

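```bash
cat >> h.py <<'E'
def wire(p,boxes,u0,v0,w,h,K,fn):
    """boxes: (pts8,color)"""
    im=cv2.resize(p["img"][v0:v0+h,u0:u0+w],None,fx=K,fy=K,interpolation=cv2.INTER_CUBIC).copy()
    for B,col in boxes:
        uv=((proj(p,B)-[u0,v0]+.5)*K-.5)
        for i in range(8):
            for j in range(i):
                if bin(i^j).count("1")==1: cv2.line(im,tuple(int(round(8*t)) for t in uv[i]),tuple(int(round(8*t)) for t in uv[j]),col,1,cv2.LINE_AA,3)
    cv2.imwrite(fn,im[:,:,::-1])
E
python3 - <<'E'
from h import *
s=load("scene1.npz"); o=ctrl.get_obs(); x,y,z=o["ee_pos"]; z-=.084; print(x,y,z)
wire(s,[(boxpts(x,y,np.radians(94),.108,.051,.010,z-.003),(255,0,0)),(boxpts(.6342,-.1725,np.radians(93.3),.118,.064,.008,0),(0,0,255))],160,205,100,90,8,"pics/w1.png")
E
```

```text
0.633375677887828 -0.17346594569906887 0.05884976379083036
```

View pics/w1.png

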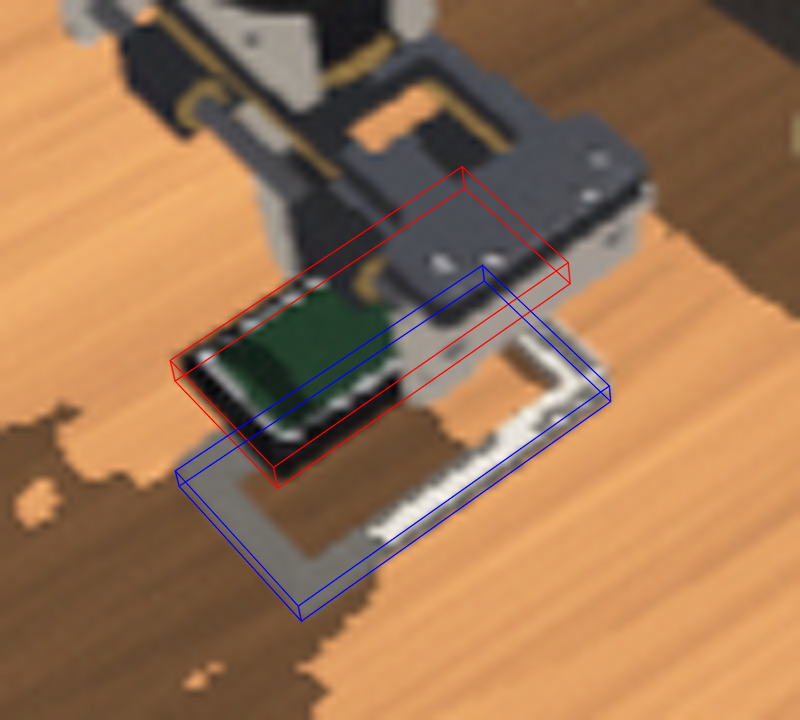

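```bash
python3 -m crank '{"linear":[[0.001,0,0.015],[0.001,0,0.03],[0.001,0,0.035],[0.001,0,0.035]],"rot":[[0,0,0],[0,0,0],[0,0,0],[0,0,0]],"jaw":[150,150,150,150]}'
python3 - <<'E'
from h import *
go(.6348,-.1735,.013,4)
p=ctrl.capture("scene"); o=ctrl.get_obs(); x,y,z=o["ee_pos"]; z-=.084; print(x,y,z)
wire(p,[(boxpts(x,y,np.radians(94),.108,.051,.010,z-.003),(255,0,0)),(boxpts(.6342,-.1725,np.radians(93.3),.118,.064,.008,0),(0,0,255))],160,215,100,80,8,"pics/w2.png")
E
```

```text
clock: 6.48
ee_pos: [0.635, -0.1732, 0.1068]
eef_rot: [-0.0, 0.999, 0.035, -0.001]
contact_force: [0.1, -0.5, -0.8]
width: 0.0507
t 6.47 tip [ 0.635  -0.1732  0.0228] yaw 4.01 w 0.0507 F [ 0.1 -0.5 -0.8] q6 -0.51
 -> linear [-0.0002, 0.0003, 0.0098] rot [-0.0008, 0.0015, 0.0001]
0.6353968490532251 -0.17332764421005473 0.02343028868664014
```

View pics/w2.png

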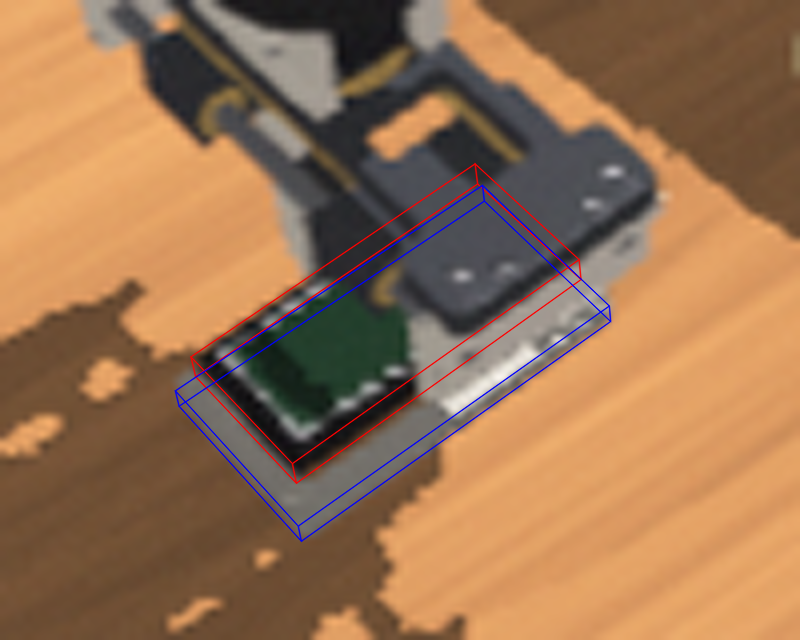

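```bash
python3 -m crank '{"linear":[[-0.0005,0.0007,0.004],[-0.0005,0.0007,0.008],[-0.0005,0.0007,0.0105],[-0.0005,0.0007,0.0115],[-0.0005,0.0007,0.0115]],"rot":[[0,0,0],[0,0,0],[0,0,0],[0,0,0],[0,0,0]],"jaw":[150,150,150,150,150]}' 12
python3 - <<'E'
from h import *
go(.6348,-.1735,.011,4)
p=ctrl.capture("scene"); o=ctrl.get_obs(); x,y,z=o["ee_pos"]; z-=.084; print(x,y,z)
wire(p,[(boxpts(x,y,np.radians(94),.108,.051,.010,z-.003),(255,0,0)),(boxpts(.6342,-.1725,np.radians(93.3),.118,.064,.008,0),(0,0,255))],160,215,100,80,8,"pics/w3.png")
E
```

```text
clock: 7.15
ee_pos: [0.635, -0.174, 0.0962]
eef_rot: [-0.0, 0.999, 0.035, -0.0]
contact_force: [-0.2, 0.5, -0.6]
width: 0.0511
t 7.15 tip [ 0.635  -0.174   0.0122] yaw 4.01 w 0.0511 F [-0.2  0.5 -0.6] q6 -0.51
 -> linear [-0.0002, -0.0006, 0.0012] rot [-0.0, 0.0, 0.0002]
0.6350617179468486 -0.1740351058175975 0.012302270695127848
```

View pics/w3.png

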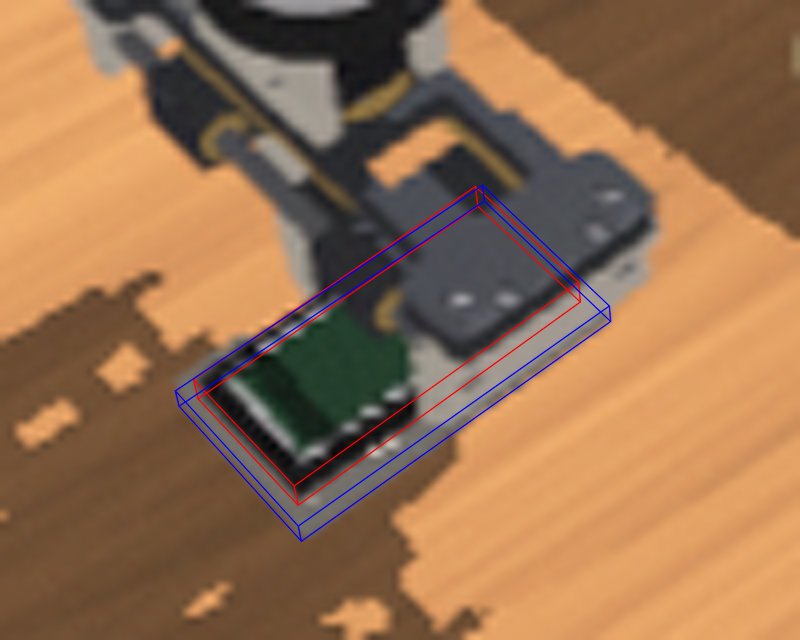

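```bash
python3 -m crank '{"linear":[[0,0,0.001],[0,0,0.001],[0,0,0.001],[0,0,0.001],[0,0,-0.02],[0,0,-0.07],[0,0,-0.09]],"rot":[[0,0,0],[0,0,0],[0,0,0],[0,0,0],[0,0,0],[0,0,0],[0,0,0]],"jaw":[150,120,60,30,0,0,0]}'
python3 - <<'E'
from h import *
go(.6348,-.1735,.011,4)
p=ctrl.capture("scene"); np.savez("scene2.npz",**p)
wire(p,[(boxpts(.6342,-.1725,np.radians(93.3),.118,.064,.008,0),(0,0,255))],160,215,100,80,8,"pics/w4.png")
E
```

```text
clock: 8.07
ee_pos: [0.6362, -0.1746, 0.1896]
eef_rot: [0.001, 0.999, 0.035, 0.002]
contact_force: [0.6, -0.7, -1.0]
width: 0.0917
t 8.07 tip [ 0.6362 -0.1746  0.1056] yaw 4.01 w 0.0917 F [ 0.6 -0.7 -1. ] q6 -0.51
 -> linear [-0.0017, -0.0014, 0.0946] rot [0.0023, -0.0042, 0.0002]
```

View pics/w4.png

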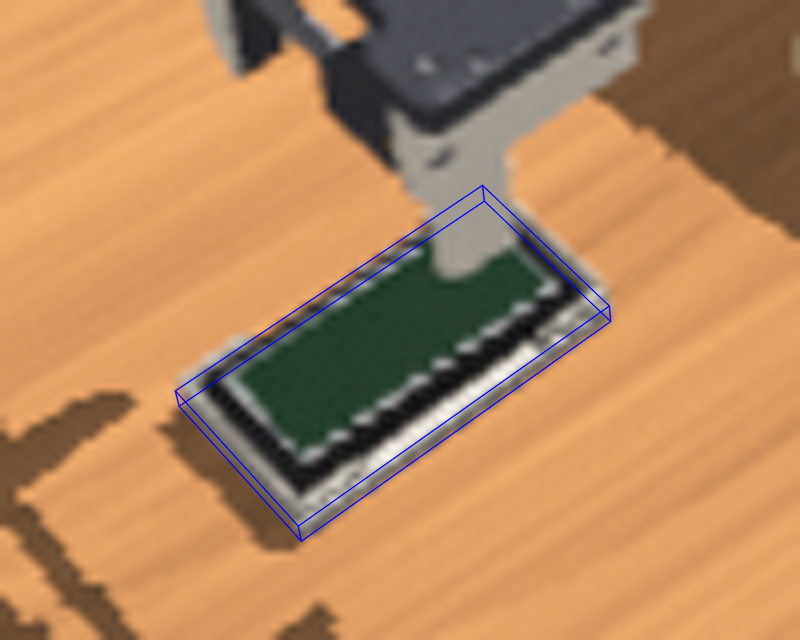

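```bash
cat >> h.py <<'E'
def sbox(S,x0,x1,y0,y1,z0,z1):
    sx,sy,a=S; a=np.radians(a); ex=np.array([np.sin(a),-np.cos(a)]); ey=np.array([np.cos(a),np.sin(a)])
    return np.array([[*(np.array([sx,sy])+x*ex+y*ey),z+.022] for x in(x0,x1) for y in(y0,y1) for z in(z0,z1)])
def sboxes(S):
    g=(0,255,0);r=(255,0,0);b=(0,0,255)
    L=[(sbox(S,i-.002 if i>0 else i-.004,i+.004 if i>0 else i+.002,y0,y1,0,.014),g) for i in(-.034,.034) for y0,y1 in((-.060,-.036),(.036,.058))]
    L+=[(sbox(S,-.02,.02,.0495,.0595,.0205,.025),r)]
    L+=[(sbox(S,-.007,.007,-.097,-.083,0,.025),b)]
    return L
E
python3 - <<'E'
from h import *
t,s=load("top0.npz"),load("scene0.npz")
W=cloud(s); p=W[...,2]; print("cart top z",np.nanmedian(cloud(load('scene2.npz'))[262:266,198:205,2]))
S=(.5495,.1185,97.2)
print(proj(t,[.55,.12,.03]),proj(s,[.55,.12,.03]))
wire(s,sboxes(S),240,150,80,65,10,"pics/s1.png")
wire(t,sboxes(S),195,165,75,55,10,"pics/s2.png")
E
```

```text
cart top z 0.018263982808804258
[231.40674042 194.22149519] [277.55684418 181.51724216]
```

View pics/s1.png

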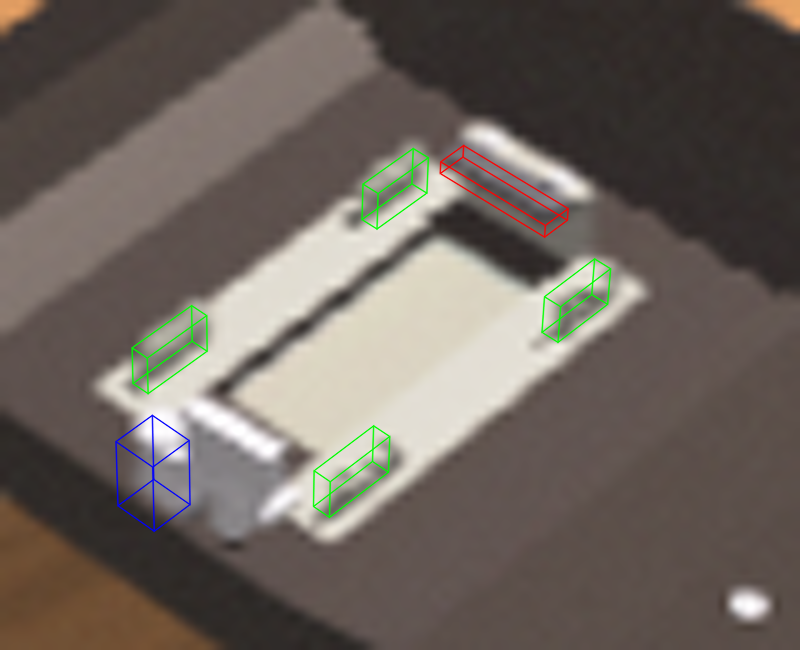

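View pics/s2.png

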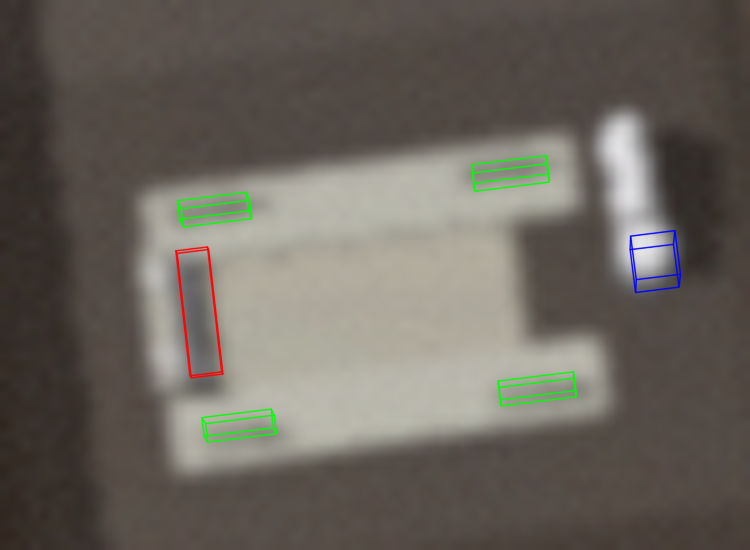

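Run:
```python
from h import *
t,s=load("top0.npz"),load("scene0.npz")
for p in (t,s):
    g=p["img"].astype(float); p["img"]=np.clip((g/255)**0.6*255*1.0,0,255).astype(np.uint8)
S=(.5492,.1210,97.2)
wire(s,sboxes(S)[:6],258,160,52,45,15,"pics/s3.png")
wire(s,[],258,160,52,45,15,"pics/s3b.png")
wire(t,sboxes(S),200,172,66,44,12,"pics/s4.png")
a=cv2.imread("pics/s3.png"); b=cv2.imread("pics/s3b.png")
```

```text
(no output)
```

View pics/s3b.png

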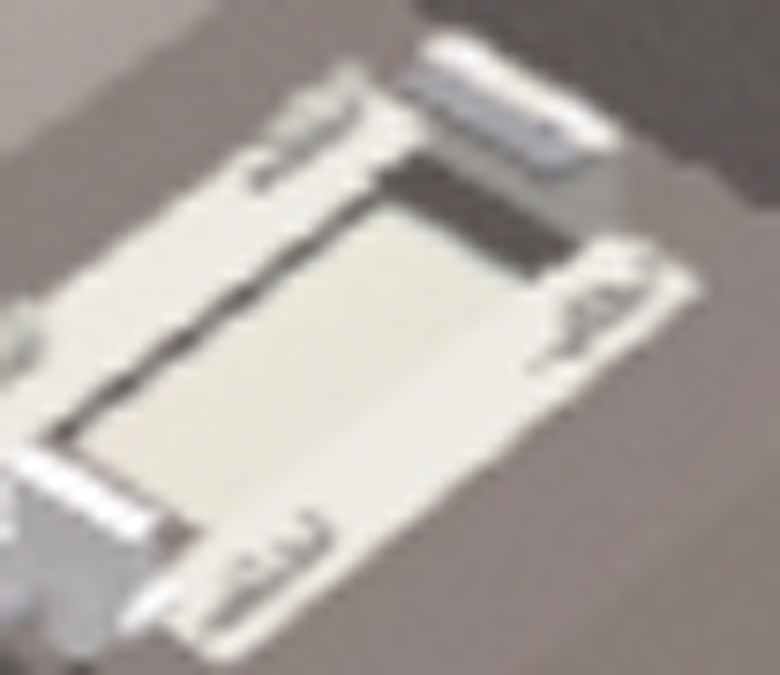

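View pics/s3.png

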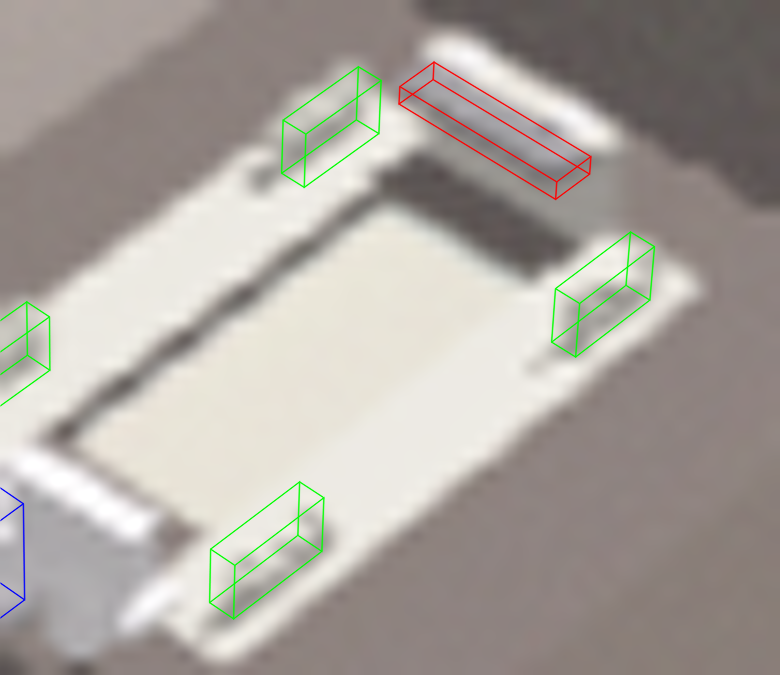

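View pics/s4.png

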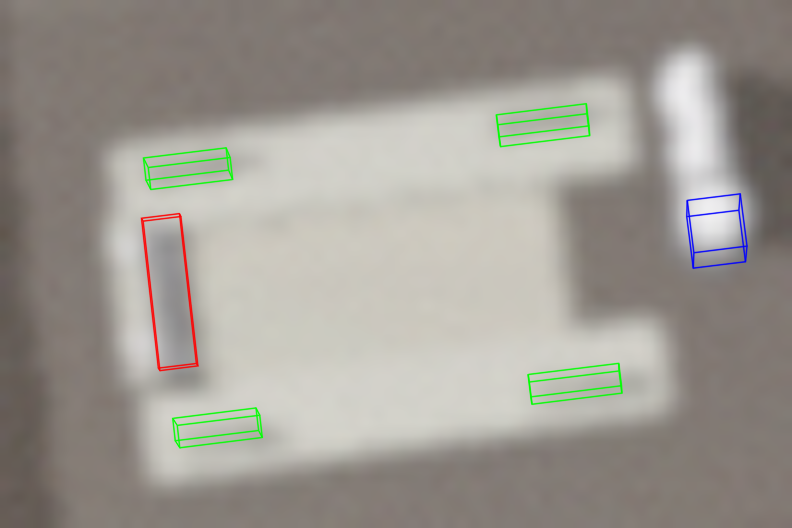

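```bash
python3 -m crank '{"linear":[[-0.0005,-0.0005,0.04],[-0.0005,-0.0005,0.08],[-0.0005,-0.0005,0.098],[-0.0005,-0.0005,0.1005],[-0.0005,-0.0005,0.1005]],"rot":[[0,0,0],[0,0,0],[0,0,0],[0,0,0],[0,0,0]],"jaw":[0,0,0,0,0]}'
python3 - <<'E'
from h import *
go(.6345,-.173,.0025,4)
E
```

```text
clock: 8.75
ee_pos: [0.6347, -0.1737, 0.086]
eef_rot: [0.0, 0.999, 0.035, 0.0]
contact_force: [0.9, 0.5, -0.4]
width: 0.0928
t 8.75 tip [ 0.6347 -0.1737  0.002 ] yaw 4.01 w 0.0928 F [ 0.9  0.5 -0.4] q6 -0.51
 -> linear [-0.0002, -0.0007, -0.0005] rot [0.0002, -0.0004, 0.0002]
```

```bash
python3 -m crank '{"linear":[[0,0,0],[0,0,0],[0,0,0],[0,0,0],[0,0,0],[0,0,0],[0,0,0],[0,0,0]],"rot":[[0,0,0],[0,0,0],[0,0,0],[0,0,0],[0,0,0],[0,0,0],[0,0,0],[0,0,0]],"jaw":[40,80,120,120,120,120,120,120]}' 20;  python3 -m crank '{"linear":[[0,0,-0.005],[0,0,-0.03],[0,0,-0.07],[0,0,-0.11],[0,0,-0.12]],"rot":[[0,0,0],[0,0,0],[0,0,0],[0,0,0],[0,0,0]],"jaw":[120,120,120,120,120]}'
python3 - <<'E'
from h import *
S=(.5492,.1203,97.2); B=sbox(S,0,0,-.0135,-.0135,0,0)[0]; print(B)
go(B[0],B[1],.10,7.2)
p=ctrl.capture("scene")
o=ctrl.get_obs(); x,y,z=o["ee_pos"]; z-=.084; print(x,y,z)
uv=proj(p,[x,y,z]).astype(int)
wire(p,[(boxpts(x,y,np.radians(94),.118,.064,.008,z-.002),(255,0,0))],uv[0]-50,uv[1]-40,100,75,8,"pics/w5.png")
E
```

```text
clock: 9.75
ee_pos: [0.6346, -0.1736, 0.086]
eef_rot: [0.0, 0.999, 0.035, 0.0]
contact_force: [-0.9, -0.4, 4.1]
width: 0.0638
clock: 10.38
ee_pos: [0.6356, -0.1741, 0.2085]
eef_rot: [0.001, 0.999, 0.035, 0.002]
contact_force: [0.0, 0.3, -1.1]
width: 0.0635
[0.550892   0.10690645 0.022     ]
t 10.38 tip [ 0.6356 -0.1741  0.1245] yaw 4.01 w 0.0635 F [ 0.   0.3 -1.1] q6 -0.51
 -> linear [-0.065, -0.2863, 0.0236] rot [0.0025, -0.0044, -0.0556]
0.6353104561933346 -0.17388418457861213 0.1241395240143608
```

View pics/w5.png

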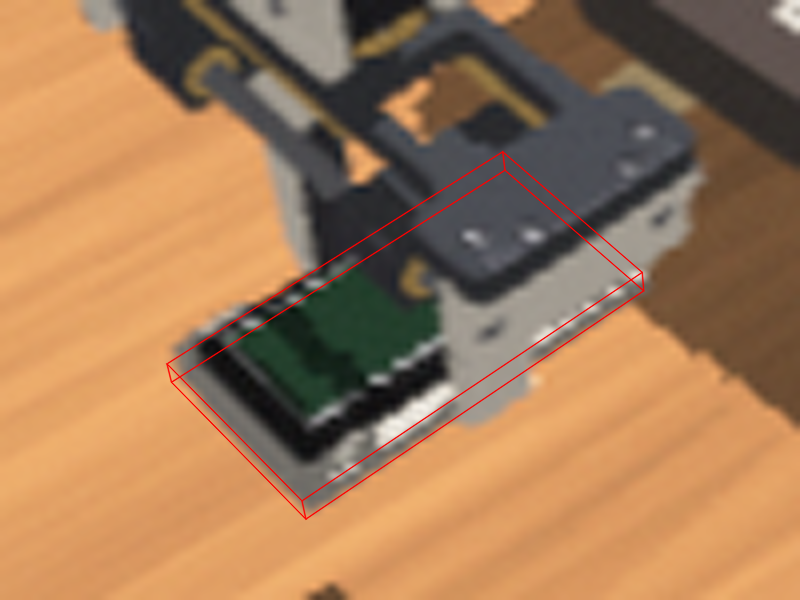

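```bash
python3 -m crank '{"linear":[[-0.01,-0.04,0],[-0.022,-0.09,0],[-0.034,-0.14,0],[-0.045,-0.19,0],[-0.056,-0.24,0],[-0.065,-0.275,0.0],[-0.065,-0.286,0.0],[-0.065,-0.286,0.0]],"rot":[[0,0,0],[0,0,-0.01],[0,0,-0.02],[0,0,-0.03],[0,0,-0.045],[0,0,-0.0556],[0,0,-0.0556],[0,0,-0.0556]],"jaw":[120,120,120,120,120,120,120,120]}'
python3 - <<'E'
from h import *
S=(.5492,.1203,97.2); B=sbox(S,0,0,-.0135,-.0135,0,0)[0]
go(B[0],B[1],.054,7.2)
E
```

```text
clock: 11.42
ee_pos: [0.5493, 0.1074, 0.2045]
eef_rot: [0.0, 0.998, 0.063, -0.001]
contact_force: [0.8, 0.9, -0.9]
width: 0.0634
t 11.43 tip [0.5493 0.1074 0.1205] yaw 7.27 w 0.0634 F [ 0.8  0.9 -0.9] q6 -0.13
 -> linear [0.0016, 0.0007, 0.0665] rot [0.0002, 0.0018, 0.0012]
```

```bash
python3 -m crank '{"linear":[[0.001,0.0005,0.03],[0.001,0.0005,0.055],[0.001,0.0005,0.066],[0.001,0.0005,0.066]],"rot":[[0,0,0],[0,0,0],[0,0,0],[0,0,0]],"jaw":[120,120,120,120]}'
python3 - <<'E'
from h import *
S=(.5492,.1203,97.2); B=sbox(S,0,0,-.0135,-.0135,0,0)[0]
go(B[0],B[1],.032,7.2)
o=ctrl.get_obs(); x,y,z=o["ee_pos"]; z-=.084
for n in("scene","top"):
    p=ctrl.capture(n); uv=proj(p,[x,y,z]).astype(int)
    wire(p,sboxes(S)[:5]+[(boxpts(x,y,np.radians(97.2),.118,.064,.008,z-.002),(255,0,0))],uv[0]-40,uv[1]-33,80,60,10,f"pics/w6{n}.png")
E
```

```text
clock: 11.92
ee_pos: [0.5506, 0.1059, 0.1389]
eef_rot: [0.0, 0.998, 0.062, -0.001]
contact_force: [0.3, 1.8, -1.0]
width: 0.064
t 11.93 tip [0.5506 0.1059 0.0549] yaw 7.12 w 0.064 F [ 0.3  1.8 -1. ] q6 -0.13
 -> linear [0.0004, -0.001, 0.0229] rot [-0.0001, 0.0018, -0.0013]
```

View pics/w6scene.png

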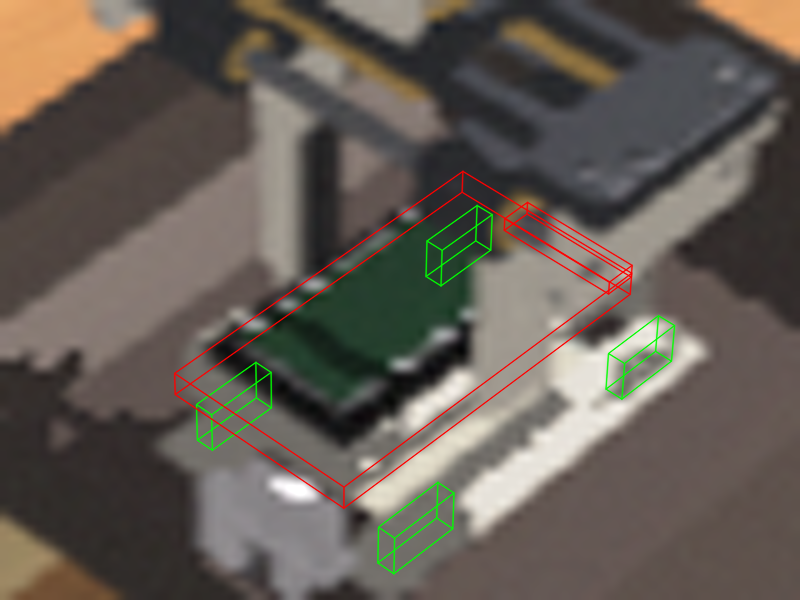

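View pics/w6top.png

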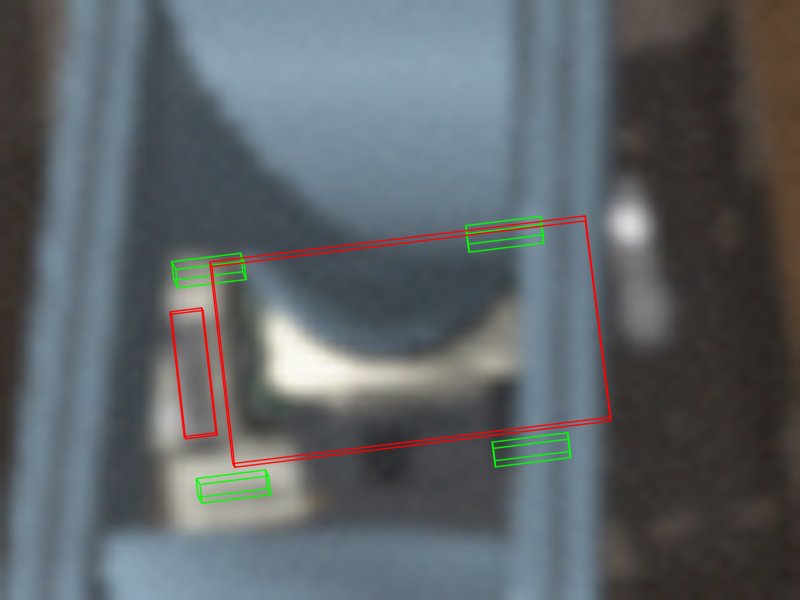

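```bash
python3 -m crank '{"linear":[[0,0,0.01],[0,0,0.019],[0,0,0.022],[0,0,0.025],[0,0,0.0275],[0,0,0.0275]],"rot":[[0,0,0],[0,0,0],[0,0,0],[0,0,0],[0,0,0],[0,0,0]],"jaw":[120,120,120,120,120,120]}'
python3 - <<'E'
from h import *
S=(.5492,.1203,97.2); B=sbox(S,0,0,-.0135,-.0135,0,0)[0]
go(B[0],B[1],.024,7.2)
o=ctrl.get_obs(); x,y,z=o["ee_pos"]; z-=.084
for n in("scene",):
    p=ctrl.capture(n); uv=proj(p,[x,y,z]).astype(int)
    wire(p,sboxes(S)[:5]+[(boxpts(x,y,np.radians(97.2),.118,.064,.008,z-.002),(255,0,0))],uv[0]-40,uv[1]-33,80,60,10,f"pics/w7{n}.png")
E
```

```text
clock: 12.78
ee_pos: [0.5507, 0.1068, 0.1121]
eef_rot: [-0.0, 0.998, 0.063, -0.0]
contact_force: [0.1, 0.3, -2.0]
width: 0.0641
t 12.78 tip [0.5507 0.1068 0.0281] yaw 7.2 w 0.0641 F [ 0.1  0.3 -2. ] q6 -0.13
 -> linear [0.0002, -0.0, 0.0041] rot [-0.0, 0.0002, -0.0]
```

View pics/w7scene.png

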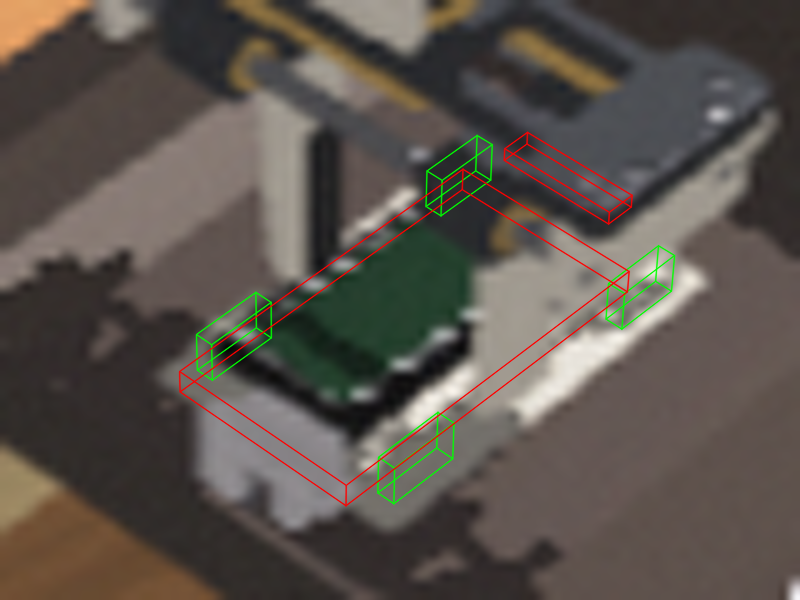

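```bash
python3 -m crank '{"linear":[[0,0,0.0015],[0,0,0.003],[0,0,0.0038],[0,0,0.0038]],"rot":[[0,0,0],[0,0,0],[0,0,0],[0,0,0]],"jaw":[120,120,120,120]}'
python3 - <<'E'
from h import *
S=(.5492,.1203,97.2); B=sbox(S,0,0,-.0,-.0,0,0)[0]
go(B[0],B[1],.024,7.2)
E
```

```text
clock: 13.32
ee_pos: [0.5506, 0.1068, 0.1084]
eef_rot: [-0.0, 0.998, 0.063, -0.0]
contact_force: [0.6, -0.7, -1.9]
width: 0.064
t 13.32 tip [0.5506 0.1068 0.0244] yaw 7.2 w 0.064 F [ 0.6 -0.7 -1.9] q6 -0.13
 -> linear [0.0003, -0.0135, 0.0004] rot [-0.0, 0.0002, -0.0001]
```

```bash
python3 -m crank '{"linear":[[0,0,0.0008],[0,0,0.0013],[0,0,0.0013]],"rot":[[0,0,0],[0,0,0],[0,0,0]],"jaw":[120,120,120]}'
python3 - <<'E'
from h import *
S=(.5492,.1203,97.2); B=sbox(S,0,0,-.0,-.0,0,0)[0]
go(B[0],B[1],.024,7.2)
E
```

```text
clock: 13.7
ee_pos: [0.5508, 0.1068, 0.108]
eef_rot: [0.0, 0.998, 0.063, 0.0]
contact_force: [-1.9, -0.3, 5.7]
width: 0.0639
t 13.7 tip [0.5508 0.1068 0.024 ] yaw 7.2 w 0.0639 F [-1.9 -0.3  5.7] q6 -0.13
 -> linear [0.0002, -0.0136, -0.0] rot [0.0002, -0.0004, 0.0]
```

```bash
python3 -m crank '{"linear":[[0,-0.001,-0.0005],[0,-0.003,-0.0005],[0,-0.005,-0.0005],[0,-0.007,-0.0005],[0,-0.009,-0.0005],[0,-0.0105,-0.0005],[0,-0.0105,-0.0005]],"rot":[[0,0,0],[0,0,0],[0,0,0],[0,0,0],[0,0,0],[0,0,0],[0,0,0]],"jaw":[120,120,120,120,120,120,120]}'
python3 - <<'E'
from h import *
S=(.5492,.1203,97.2); B=sbox(S,0,0,-.0,-.0,0,0)[0]
go(B[0],B[1],.024,7.2)
o=ctrl.get_obs(); x,y,z=o["ee_pos"]; z-=.084
for n in("scene",):
    p=ctrl.capture(n); uv=proj(p,[x,y,z]).astype(int)
    wire(p,sboxes(S)[:5]+[(boxpts(x,y,np.radians(97.2),.118,.064,.008,z-.002),(255,0,0))],uv[0]-40,uv[1]-33,80,60,10,f"pics/w8{n}.png")
E
```

```text
clock: 14.58
ee_pos: [0.5496, 0.1169, 0.108]
eef_rot: [0.0, 0.998, 0.063, 0.0]
contact_force: [-1.1, -5.2, 3.6]
width: 0.0635
t 14.57 tip [0.5496 0.1169 0.024 ] yaw 7.22 w 0.0635 F [-1.1 -5.2  3.6] q6 -0.11
 -> linear [0.0, -0.0035, -0.0] rot [0.001, -0.0004, 0.0003]
```

View pics/w8scene.png

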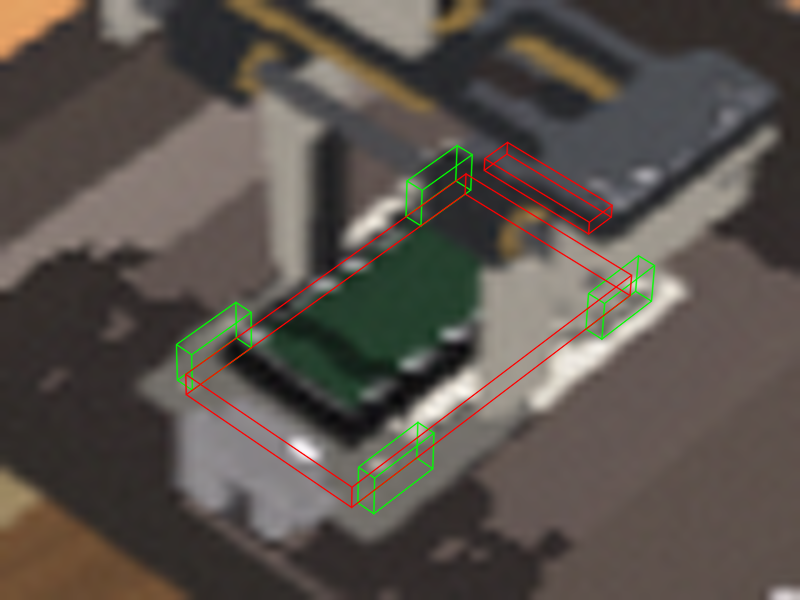

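```bash
python3 -m crank '{"linear":[[0,0,-0.0004],[0,-0.001,-0.0004],[0,-0.0015,-0.0004],[0,-0.0015,-0.0004]],"rot":[[0,0,0],[0,0,0],[0,0,0],[0,0,0]],"jaw":[120,120,120,120]}'; python3 -c "
from h import *
go(.5492,.1203,.024,7.2)"; python3 -m crank '{"linear":[[0,-0.001,0],[0,-0.0015,0],[0,-0.0015,0]],"rot":[[0,0,0],[0,0,0],[0,0,0]],"jaw":[120,120,120]}'; python3 -c "
from h import *
go(.5492,.1203,.024,7.2)"
```

```text
clock: 15.12
ee_pos: [0.5492, 0.1189, 0.108]
eef_rot: [-0.0, 0.998, 0.063, 0.0]
contact_force: [0.4, -2.8, 2.1]
width: 0.0641
t 15.12 tip [0.5492 0.1189 0.024 ] yaw 7.2 w 0.0641 F [ 0.4 -2.8  2.1] q6 -0.11
 -> linear [0.0002, -0.0014, 0.0] rot [-0.0002, -0.0001, -0.0]
clock: 15.5
ee_pos: [0.549, 0.1203, 0.108]
eef_rot: [-0.0, 0.998, 0.063, 0.0]
contact_force: [0.4, -2.6, 0.8]
width: 0.0642
t 15.5 tip [0.549  0.1203 0.024 ] yaw 7.2 w 0.0642 F [ 0.4 -2.6  0.8] q6 -0.11
 -> linear [0.0002, -0.0, 0.0] rot [-0.0001, -0.0001, -0.0001]
```

Just friction so far; I'll keep going until the stop gives a clear force.

```bash
python3 -m crank '{"linear":[[0,-0.001,0],[0,-0.001,0]],"rot":[[0,0,0],[0,0,0]],"jaw":[120,120]}'; python3 -m crank '{"linear":[[0,-0.001,0],[0,-0.001,0]],"rot":[[0,0,0],[0,0,0]],"jaw":[120,120]}';python3 -m crank '{"linear":[[0,-0.0005,0],[0,-0.0005,0]],"rot":[[0,0,0],[0,0,0]],"jaw":[120,120]}'
```

```text
clock: 15.75
ee_pos: [0.549, 0.1205, 0.108]
eef_rot: [0.001, 0.998, 0.063, 0.0]
contact_force: [0.5, -5.6, 0.6]
width: 0.0637
clock: 16.0
ee_pos: [0.5491, 0.1208, 0.108]
eef_rot: [0.001, 0.998, 0.063, 0.0]
contact_force: [1.8, -9.1, -0.4]
width: 0.0635
clock: 16.25
ee_pos: [0.5491, 0.1208, 0.108]
eef_rot: [0.002, 0.998, 0.063, 0.0]
contact_force: [0.8, -10.5, 0.7]
width: 0.0635
```

```bash
python3 -m crank '{"linear":[[0,0.001,0],[0,0.001,-0.0005],[0,0.001,-0.0005],[0,0.001,-0.0005],[0,0.001,-0.02],[0,0.001,-0.06],[0,0.001,-0.1],[0,0.001,-0.12]],"rot":[[0,0,0],[0,0,0],[0,0,0],[0,0,0],[0,0,0],[0,0,0],[0,0,0],[0,0,0]],"jaw":[110,70,40,40,40,40,40,40]}'
python3 - <<'E'
from h import *
S=(.549,.1205,97.2)
go(.5492,.1203,.024,7.2)
for n in("scene","top"):
    p=ctrl.capture(n); np.savez(n+"3.npz",**p); uv=proj(p,[.5492,.1203,.03]).astype(int)
    wire(p,sboxes(S)[:5]+[(boxpts(S[0],S[1],np.radians(97.2),.118,.064,.008,.022),(255,0,0))],uv[0]-40,uv[1]-30,80,60,10,f"pics/w9{n}.png")
E
```

```text
clock: 17.25
ee_pos: [0.5495, 0.1221, 0.2305]
eef_rot: [-0.0, 0.998, 0.063, 0.002]
contact_force: [0.1, 0.0, -0.2]
width: 0.0785
t 17.25 tip [0.5495 0.1221 0.1465] yaw 7.22 w 0.0785 F [ 0.1  0.  -0.2] q6 -0.11
 -> linear [-0.0009, 0.0018, 0.1225] rot [-0.0, -0.0034, 0.0003]
```

View pics/w9scene.png

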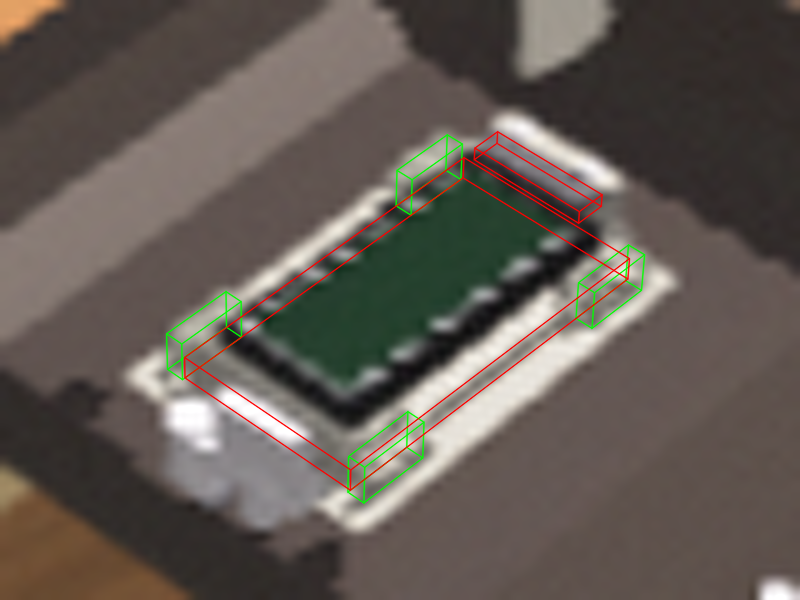

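View pics/w9top.png

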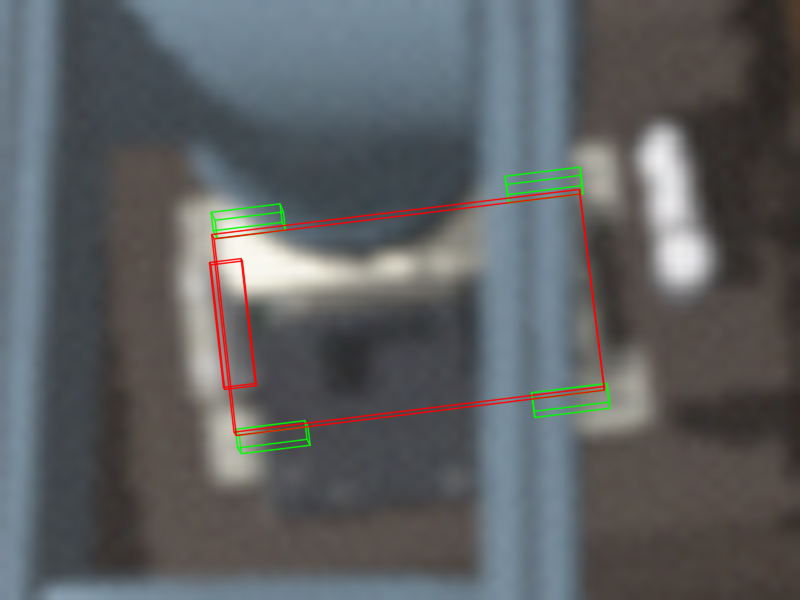

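Run:
```python
from h import *
p=load("top3.npz")
piv=proj(p,[.5603,.0312,.048]); w=proj(p,[.5839,.0358,.0655]); uv=proj(p,[.5492,.1203,.03]).astype(int); o=np.array([uv[0]-40,uv[1]-30])
print("pivot,wing in w9top px",((piv-o+.5)*10).round(),((w-o+.5)*10).round())
p=load("scene3.npz"); piv=proj(p,[.5603,.0312,.048]); w=proj(p,[.5839,.0358,.0655]); uv=proj(p,[.5492,.1203,.03]).astype(int); o=np.array([uv[0]-40,uv[1]-30])
print("scene",((piv-o+.5)*10).round(),((w-o+.5)*10).round())
W=cloud(p); m=(W[...,0]>.55)&(W[...,0]<.61)&(W[...,1]>0.01)&(W[...,1]<.06)&(W[...,2]>.058)&(W[...,2]<.075)&(p['img'].min(2)>100); print(m.sum(),W[m].mean(0))
go(.5839,.0358,.1,-79)
```

```text
pivot,wing in w9top px [689. 266.] [675. 182.]
scene [187. 424.] [255. 419.]
40 [0.58581343 0.03538917 0.06380448]
t 17.35 tip [0.55   0.1221 0.1467] yaw 7.22 w 0.0782 F [0.  0.1 0.7] q6 -0.11
 -> linear [0.0226, 0.0898, 0.0468] rot [-0.0038, -0.0045, 1.5048]
```

```bash
python3 -m crank '{"linear":[[0.005,0.02,0],[0.01,0.04,0],[0.015,0.06,0],[0.02,0.075,0],[0.0235,0.09,0],[0.0235,0.09,0.01],[0.0235,0.09,0.03],[0.0235,0.09,0.04]],"rot":[[0,0,0.18],[0,0,0.36],[0,0,0.54],[0,0,0.72],[0,0,0.9],[0,0,1.08],[0,0,1.26],[0,0,1.44]],"jaw":[90,130,172,172,172,172,172,172]}' 10
python3 - <<'E'
from h import *
go(.5845,.0358,.053,-79)
p=ctrl.capture("scene"); uv=proj(p,[.58,.04,.07]).astype(int)
wire(p,[],uv[0]-35,uv[1]-30,70,55,11,"pics/c1.png")
E
```

```text
clock: 18.35
ee_pos: [0.5822, 0.0356, 0.1853]
eef_rot: [0.001, 0.79, -0.613, -0.002]
contact_force: [-0.1, -0.4, 0.9]
width: 0.0302
t 18.35 tip [0.5822 0.0356 0.1013] yaw -75.66 w 0.0302 F [-0.1 -0.4  0.9] q6 1.19
 -> linear [0.0005, -0.0025, 0.0483] rot [0.0036, 0.0016, 0.0584]
```

View pics/c1.png

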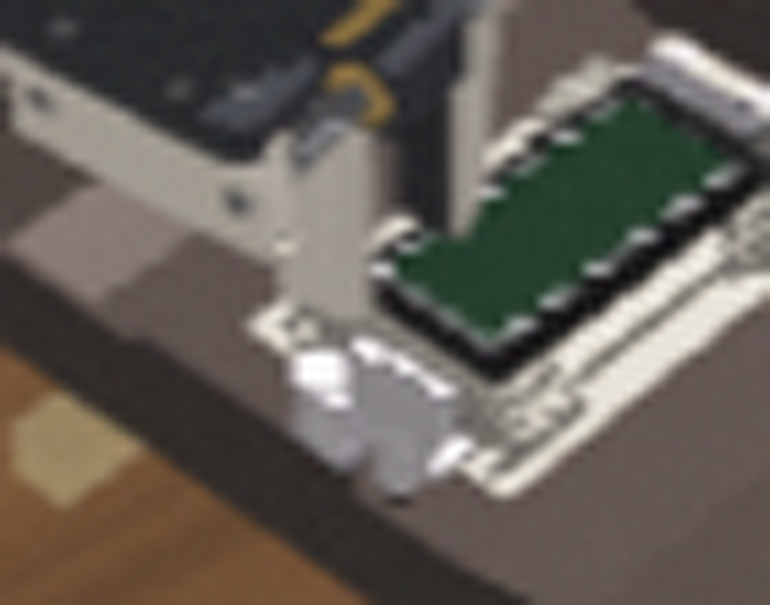

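```bash
python3 -m crank '{"linear":[[0,-0.002,0.01],[0,-0.002,0.02],[0,-0.002,0.03],[0,-0.002,0.04],[0,-0.002,0.048],[0,-0.002,0.048]],"rot":[[0,0,0.058],[0,0,0.058],[0,0,0.058],[0,0,0.058],[0,0,0.058],[0,0,0.058]],"jaw":[172,172,172,172,172,172]}' 8
python3 - <<'E'
from h import *
go(.5845,.0358,.053,-79)
p=ctrl.capture("scene"); uv=proj(p,[.58,.04,.07]).astype(int)
wire(p,[],uv[0]-35,uv[1]-30,70,55,11,"pics/c2.png")
E
```

```text
clock: 19.15
ee_pos: [0.5849, 0.0359, 0.1393]
eef_rot: [0.0, 0.774, -0.633, -0.001]
contact_force: [0.6, -0.8, 0.3]
width: 0.0301
t 19.15 tip [0.5849 0.0359 0.0553] yaw -78.62 w 0.0301 F [ 0.6 -0.8  0.3] q6 1.24
 -> linear [0.0, 0.0004, 0.0023] rot [0.0014, 0.0004, 0.0067]
```

View pics/c2.png

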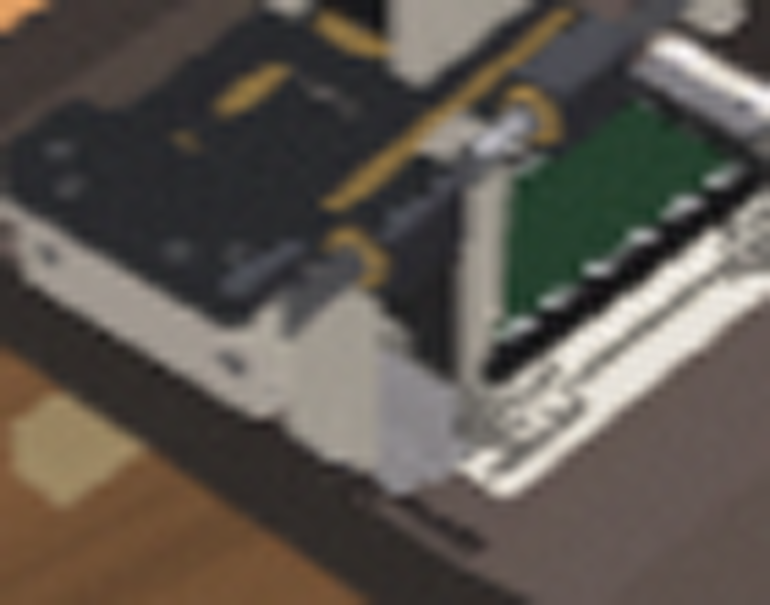

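```bash
python3 -m crank '{"linear":[[0,0,0.001],[0,0,0.001],[0,0,0.001],[0,0,0.001],[0,0,0.001]],"rot":[[0,0,0],[0,0,0],[0,0,0],[0,0,0],[0,0,0]],"jaw":[200,225,245,245,245]}' 8
python3 - <<'E'
from h import *
go(.5845,.0358,.053,-79)
o=ctrl.get_obs(); q=o["eef_rot"]; R0=R.from_quat([q[1],q[2],q[3],q[0]]); p0=o["ee_pos"]
X=R0.as_matrix()[:,0]; yaw=np.degrees(np.arctan2(X[1],X[0])); arm=yaw+90
piv=np.array([.5603,.0312]); a0=np.degrees(np.arctan2(*(p0[:2]-piv)[::-1])); r=np.linalg.norm(p0[:2]-piv); print("arm",arm,"a0",a0,"r",r)
tot=97.2-arm+1
for k in range(1,11):
    d=tot*k/10; a=np.radians(a0+d); rr=r+(.024-r)*k/10
    t=np.array([*(piv+rr*np.array([np.cos(a),np.sin(a)])),p0[2]])
    print(k,np.round(R0.inv().apply(t-p0),4).tolist(),round(-np.radians(d),3))
E
```

```text
clock: 19.82
ee_pos: [0.5856, 0.0363, 0.1394]
eef_rot: [-0.001, 0.774, -0.634, 0.0]
contact_force: [1.3, 4.1, 1.9]
width: 0.0085
t 19.82 tip [0.5856 0.0363 0.0554] yaw -78.64 w 0.0085 F [1.3 4.1 1.9] q6 1.24
 -> linear [0.0003, 0.0012, 0.0024] rot [-0.001, 0.0005, 0.0063]
arm 11.363063348680953 a0 11.42916038545769 r 0.02580337125411944
1 [-0.0039, 0.0005, 0.0] -0.152
2 [-0.0076, 0.0015, 0.0] -0.303
3 [-0.0111, 0.0031, 0.0] -0.455
4 [-0.0143, 0.0052, 0.0] -0.606
5 [-0.0171, 0.0077, 0.0] -0.758
6 [-0.0195, 0.0106, -0.0] -0.909
7 [-0.0214, 0.0139, -0.0] -1.061
8 [-0.0228, 0.0173, -0.0] -1.212
9 [-0.0236, 0.0209, -0.0] -1.364
10 [-0.0239, 0.0245, -0.0] -1.516
```

```bash
python3 -m crank '{"linear":[[-0.004,0.0005,0],[-0.0076,0.0015,0],[-0.011,0.003,0],[-0.0143,0.005,0],[-0.017,0.0077,0],[-0.017,0.0077,0]],"rot":[[0,0,-0.15],[0,0,-0.3],[0,0,-0.455],[0,0,-0.605],[0,0,-0.758],[0,0,-0.758]],"jaw":[245,245,245,245,245,245]}'
python3 - <<'E'
from h import *
go(.5845,.0358,.053,-79)
o=ctrl.get_obs(); q=o["eef_rot"]; R0=R.from_quat([q[1],q[2],q[3],q[0]]); p0=o["ee_pos"]
X=R0.as_matrix()[:,0]; yaw=np.degrees(np.arctan2(X[1],X[0])); arm=yaw+90
piv=np.array([.5603,.0312]); a0=np.degrees(np.arctan2(*(p0[:2]-piv)[::-1])); r=np.linalg.norm(p0[:2]-piv); print("arm",arm,"a0",a0,"r",r)
tot=97.2-arm+1
for k in range(1,6):
    d=tot*k/5; a=np.radians(a0+(98-a0)*k/5); rr=r
    t=np.array([*(piv+rr*np.array([np.cos(a),np.sin(a)])),p0[2]])
    print(k,np.round(R0.inv().apply(t-p0),4).tolist(),round(-np.radians(d),3))
E
```

```text
clock: 20.58
ee_pos: [0.5754, 0.0527, 0.1395]
eef_rot: [-0.002, 0.953, -0.302, 0.001]
contact_force: [2.8, 9.0, 0.1]
width: 0.0081
t 20.57 tip [0.5754 0.0527 0.0555] yaw -35.12 w 0.0081 F [2.8 9.  0.1] q6 0.51
 -> linear [0.0172, 0.0086, 0.0025] rot [-0.0041, 0.0006, 0.7658]
arm 54.878667068318144 a0 54.90180941072009 r 0.026272063215440167
1 [-0.0039, 0.0003, -0.0] -0.151
2 [-0.0078, 0.0012, -0.0] -0.302
3 [-0.0115, 0.0026, -0.0] -0.454
4 [-0.0149, 0.0046, -0.0] -0.605
5 [-0.0179, 0.0071, -0.0] -0.756
```

```bash
python3 -m crank '{"linear":[[-0.004,-0.0005,0],[-0.0078,0.0004,0],[-0.0115,0.002,0],[-0.015,0.004,0],[-0.018,0.0065,0],[-0.018,0.0065,0]],"rot":[[0,0,-0.15],[0,0,-0.3],[0,0,-0.455],[0,0,-0.605],[0,0,-0.75],[0,0,-0.75]],"jaw":[245,245,245,245,245,245]}'
python3 - <<'E'
from h import *
go(.5845,.0358,.053,7.2)
p=ctrl.capture("scene"); uv=proj(p,[.56,.08,.07]).astype(int)
wire(p,[],uv[0]-40,uv[1]-30,80,60,10,"pics/c3.png")
E
```

```text
clock: 21.32
ee_pos: [0.5569, 0.0574, 0.1395]
eef_rot: [-0.001, 0.998, 0.069, 0.002]
contact_force: [2.8, 8.8, 0.3]
width: 0.0078
t 21.32 tip [0.5569 0.0574 0.0555] yaw 7.86 w 0.0078 F [2.8 8.8 0.3] q6 -0.24
 -> linear [0.0243, 0.0252, 0.0025] rot [-0.0018, -0.0033, 0.0115]
```

View pics/c3.png

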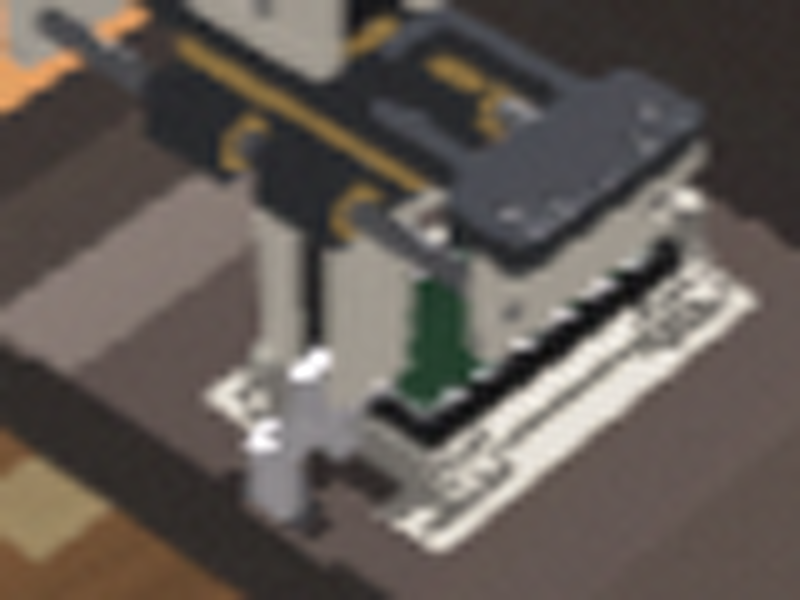

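```bash
python3 -m crank '{"linear":[[0,0,0],[0,0,0],[0,0,0],[0,0,-0.04],[0,0,-0.1],[0,0.05,-0.13],[0,0.11,-0.14],[0,0.17,-0.14]],"rot":[[0,0,0],[0,0,0],[0,0,0],[0,0,0],[0,0,0],[0,0,0],[0,0,0],[0,0,0]],"jaw":[210,180,165,165,165,165,165,165]}';python3 -m crank '{"linear":[[-0.05,0.04,0],[-0.1,0.08,0],[-0.14,0.12,0],[-0.14,0.12,0]],"rot":[[0,0,0],[0,0,0],[0,0,0],[0,0,0]],"jaw":[165,165,165,165]}'
python3 - <<'E'
from h import *
go(.5845,.0358,.053,7.2)
S=(.549,.1205,97.2)
for n in("scene","top"):
    p=ctrl.capture(n); uv=proj(p,[.56,.1,.05]).astype(int); np.savez(n+"4.npz",**p)
    wire(p,sboxes(S)[:5]+[(sbox(S,-.004,.004,-.081,-.051,.0255,.0435),(0,0,255)),(sbox(S,-.032,.032,-.059,.059,0,.008),(255,0,0))],uv[0]-40,uv[1]-30,80,60,10,f"pics/f{n}.png")
    cv2.imwrite(f"pics/full{n}.png",p["img"][:,:,::-1])
E
```

```text
clock: 22.38
ee_pos: [0.5794, -0.1142, 0.2808]
eef_rot: [0.001, 0.998, 0.068, 0.001]
contact_force: [0.7, 0.5, -0.4]
width: 0.0326
clock: 22.88
ee_pos: [0.454, -0.2535, 0.2791]
eef_rot: [0.0, 0.998, 0.065, -0.0]
contact_force: [0.6, -0.0, 0.2]
width: 0.0327
t 22.88 tip [ 0.454  -0.2535  0.1951] yaw 7.41 w 0.0327 F [ 0.6 -0.   0.2] q6 -0.85
 -> linear [0.1669, -0.2701, 0.1417] rot [0.0008, 0.0011, 0.0037]
```

View pics/fscene.png

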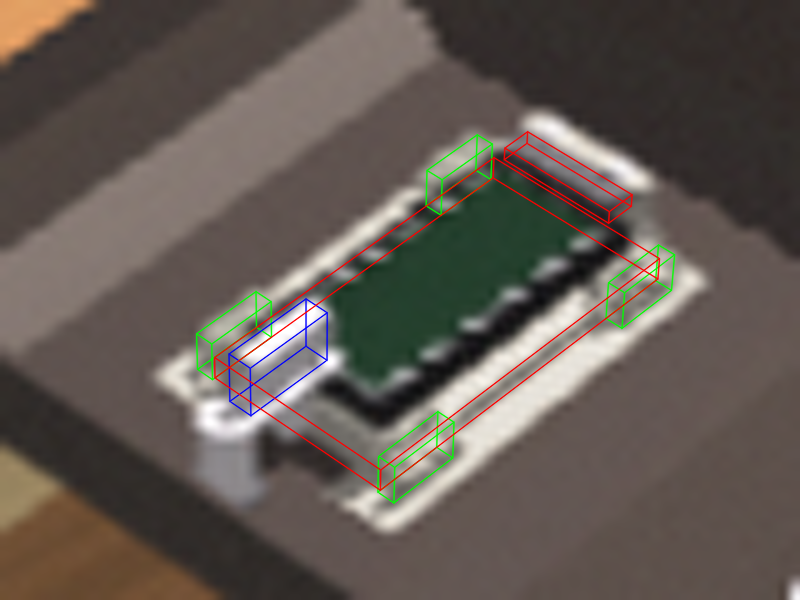

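View pics/ftop.png

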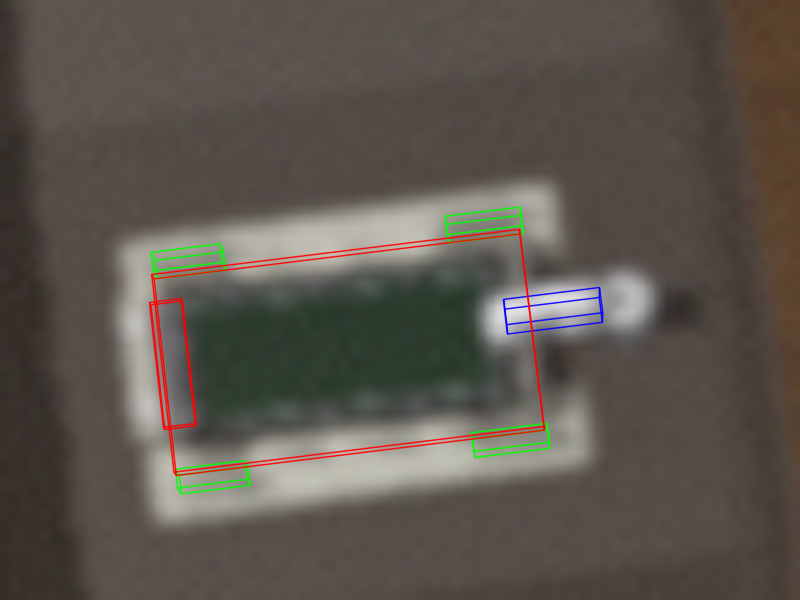

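View pics/fulltop.png

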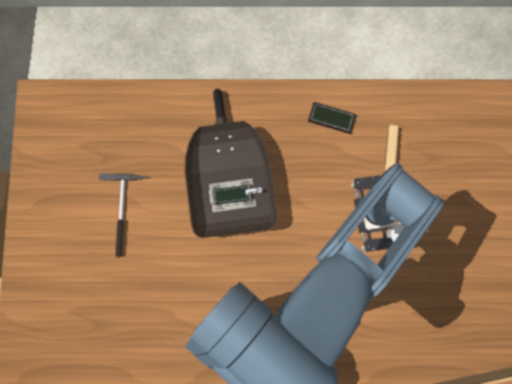

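```bash
python3 -c "
from station import ctrl
print(ctrl.finish_job())"
```

```text
the job is handed in; nothing more can be done
None
```

The loaded carrier is locked in the shield, and I handed the job in at about 23 s of the 67 s allowed. The hand-in gave no verdict.

**What I did**
- **Cartridge:** of the three slabs I took the 51 x 108 mm one. The gripper closed on it at 50.9 mm, which confirmed the size. I laid it flat in the carrier's pocket, and its top then read 18.3 mm above the bench (18 expected).
- **Carrier:** I set it between the ribs about 13.5 mm short and slid it under the keeper until the end stop pushed back with about 10 N.
- **Catch:** I pinched the wing and swung it from about 1.5 rad to closed.

**Last checks**
- **Seating:** in both cameras the carrier lies between the ribs with its end under the keeper, matching the expected seat outline to within 1–2 mm. I judged the cartridge's fit in the pocket by eye and did not measure it to the millimetre after the slide.
- **Catch:** measured by eye in the top picture, the arm lies about 1° from fully closed, well inside the 0.2 rad limit.
- **Robot:** the gripper is clear of everything, at about 0.2 m height.
- **Hammer, brush and tin:** I never touched them. In the last top picture the arm partly hid the brush and the tin, so I did not measure again how far they are from their start positions.

**Disagreements:** the two cameras differed by 1–2 mm on positions and up to 2° on the carrier's angle, within what the calibration allows. While swinging the catch, the wing pulled on the gripper with about 9 N, so my pivot position was probably off by a millimetre or so.

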